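# Close the access door and press a split housing together on its dowels

## Robot

A 6-joint arm with a two-finger parallel gripper is mounted at the origin on a cart in front of the work surface, level with it; the furniture and walls round the work are solid. World frame = base frame: x ahead of the robot, y to its left, z up, the work surface at z = 0. Lengths are in m, angles in rad, forces in N, time in s.
With the tool pointing down it reaches from about 0.4 to 0.825 m from the base axis. Payload 7 kg.
Tool frame: the origin (TCP) lies midway between the tips of the shut fingers; the grasp point (between the pads) lies 19 mm behind it; y points along the fingers, z is the direction in which the jaws open and shut, and the axes are right-handed (so a half turn about y gives the same grasp; the last joint's range is limited). The gripper opens to 88 mm and grips with 3 to 60 N. Pads are 19 mm wide; open, the fingers measure 130 mm over their backs; the gripper's body (78 mm by 193 mm) begins 47 mm behind the grasp point.
Start: joints at [1.401, 0.359, 0.012, 0, -1.224, -0.288], TCP at [0.298, 0.605, 0.189] pointing down, gripper open.
Joint ranges: [-3.07, 3.07], [-1.43, 2.12], [-1.02, 1.25], [-3.03, 1.67], [-3.05, -0], [-3.03, 3.03]. Speed limits (rad/s): [2.39, 2.39, 3.01, 3.14, 3.14, 3.14].

## Interface

Orientations are given as [roll, pitch, yaw] about the fixed x, y, z axes, in that order (R = Rz(yaw) Ry(pitch) Rx(roll)).
In Python, from station import arm gives the robot as it stands.
- The arm moves only by the tool move_arm, never from a script. Its argument "deltas" is a list of rows, each an object with "dp": the shift along the tool's x, y, z in mm, a list of three; "rotation": the turn, a rotation vector about the tool's x, y, z in degrees, a list of three. A call has 1 to 5 rows; each row shifts and turns the pose as measured when the row begins, along the tool's axes as they then stand; what a row does not reach is not made up. A row lasts 1/12 s, in which the tool goes at most 41.7 mm and 7.16 degrees, less where a joint would pass 70% of its speed; a pose out of reach is approached as far as the arm can. A call is refused whole if a number of a shift passes 41.7 or a number of a turn 7.16, either way. A call with a gripper value outside its range is refused whole. "jaw" is the closure in counts, from 0 (fully open) to 255 (shut), set as the call begins (left out, the last holds). The fingers move at their own pace and stop on an object; "squeeze" is the grip in N (left out, the last holds). Time passes only in rows, so rows that do not move let the fingers close. It gives the time, the measured TCP pose, the force and the opening at its end, in the units of the state.
- arm.get_state(): the state, without advancing time (a new reading comes with each control period).
- arm.grab_frame(name): name is "scene" or "top" or "wrist"; returns a dict with "pixels" (384x512x3 uint8, red, green, blue), "z_map" (384x512 float32, m along the optical axis (not along the pixel's ray), 0 where there is no reading), "fx", "fy", "cx", "cy" (pixels), "cam_to_world" (4x4, takes a point from camera to world coordinates); the wrist camera has in their place "mount" (4x4, takes a point from camera to tool coordinates, whose origin is the TCP and whose axes are the tool frame's). Camera axes: x right, y down, z forward; pixel columns grow to the right and rows downward; lengths in m; the calibration is good to about 2 mm. A picture is of the moment at which its call begins: read the wrist's pose just before it.
- arm.job_done(): hands the job in, once; it reports no verdict.
The state is a dict: "t": time; "q": joint angles; "qd": joint speeds; "joint_efforts": joint torques, N m; "eef_pos": TCP position; "ee_rot": TCP orientation; "force": force on the tool from outside, world axes, zero at the start; "moment": the same for the moment, N m; "width": finger opening in m.
Only numpy, scipy, OpenCV 4.12 (cv2) and the standard library are available. Lean on these libraries where they do the work, as an engineer would, in place of code of your own. Each camera call takes 0.05 s, during which the arm holds its last target.

## Task

Push the little hinged door in the front of the lower housing half shut until it snaps home on its spring catch. Then pick up the upper housing half by its ridge, set it on the two dowels of the lower half (big hole on big dowel, small on small) and press it down against the sprung seal until the two halves meet all round. Finish while still holding it pressed shut, as if someone were about to put the screws in, and leave the other things on the bench where they are.

Things in the scene. Friction and masses are not known exactly. Their poses are not given: they have to be found in the camera images.
- lower_rim (a point): centre of the lower half's upper rim, 58 mm above the bench; axes as lower_half. The rim is the hard stop on which the upper half comes to rest; pushing somewhat harder on it does no harm
- big_dowel (a point): foot of the big steel dowel, at rim height: 14 mm diameter, stands 15 mm above the rim with the top 7 mm tapered to a blunt nose of 7 mm diameter; 50 mm from the rim's centre along +y of the lower half
- small_dowel (a point): foot of the small steel dowel, at rim height: 10 mm diameter, stands 15 mm above the rim with the top 7 mm tapered to a blunt nose of 3 mm diameter; 50 mm from the rim's centre along -y of the lower half
- door (a joint): small aluminium access door (panel 62 wide, 34 high, 4 mm thick) on the front (-x) face of the lower half, upright hinge at its +y end: 0 = shut flat, grows as the free end swings out to -x (at most 1.5). Stays where it is left. In the last 0.1 rad a nub on its free edge must be pushed past a sprung roller (about 4 N at the edge); then it snaps to 0 and stays
- door_hinge (a point): fixed point on the door's hinge axis at mid height of the door, 33 mm above the bench (door from 16 to 50 mm). Axes as the lower half; the shut door runs 62 mm along -y from here. In front, the nest plate below (10 mm high) reaches 10 mm out from the axis; the catch housing, 72 to 83 mm along -y from the hinge, stands 11 mm out
- door_face (a point): point on the outer face of the door, 40 mm from the hinge and at mid height, a good place to push; moves with the door. Its -x axis points out of the outer face (push along +x), its y axis points along the panel towards the hinge.
- upper_grip (a point): loose upper half, grey aluminium, 0.2 to 0.3 kg: plate 76 mm (its x) by 130 mm (its y), 16 mm thick, hollow below, lying right way up on the bench, with a ridge on top 26 mm wide (x), 64 long (y), 24 high to grip across its width. This point: centre of the ridge, 28 mm above the underside, 12 mm above the plate's top. Axes coincide with the lower half's when fitted
- big_hole (a point): centre, at the underside of the upper half, of the 16 mm through hole (chamfered) for the big dowel; 50 mm along +y of the upper half
- small_hole (a point): centre, at the underside of the upper half, of the 12 mm through hole (chamfered) for the small dowel; 50 mm along -y of the upper half
- red_tape: bystander: red and black tape measure, 62 x 88 x 31 mm, origin at the centre of its underside; leave alone
- green_tape: bystander: green and yellow tape measure, 54 x 63 x 27 mm, origin at the centre of its underside; leave alone
- reel: bystander: white solder reel, 54 mm diameter, 35 mm high, origin at the centre of its underside; leave alone
- upper_half: the same loose upper half, with its origin at the centre of its underside; axes as upper_grip
- lower_half: lower half of a grey cast-aluminium split housing, 76 mm (its x) by 130 mm (its y), bolted on a dark nest plate (100 x 166 mm, 10 mm thick) that is fixed to the bench; it does not move. Origin at bench height below the rim's centre. x axis from the front (door side) to the back, y axis along the length towards the big dowel, z up
- seal (a joint): black rubber seal frame (63 x 77 mm outside) on the lower half between the dowels: 0 = stands 5 mm proud of the rim, 0.005 = pressed level with it. Springs push it up: it starts to yield at about 5 N and takes about 13 N in all, weight of the upper half included, to be level; let go, it lifts the upper half again

How it is judged:
By the outcome, as a careful person would: the job done as asked, in the order asked, and still so for the second after the job is handed in, while the arm keeps its last pose, push and grip.
It also fails if it takes over 64 s, if anything falls off the work surface, if the arm or the gripper's body presses on something with over 40 N, if the wrist force passes 120 N, or if a joint passes its speed limit or range.

## Working session

There is one attempt and no reset: what is moved stays moved. The work goes in short steps, Python scripts to look and compute and a tool call to move; the robot and the scene stay as the last step left them, time stands still between calls to the robot, and variables do not carry over. Pictures are saved under pics/ and viewed, and the job is handed in when it is done.

Besides the shell and the picture viewer there is one more tool, called after "Emit:" as a command line: name --argument value ..., lists and objects as JSON in quotes. move_arm: Moves the arm, as the interface text tells. Its arguments: {"type":"object","properties":{"deltas":{"type":"array","items":{"type":"object","properties":{"dp":{"type":"array","items":{"type":"number"}},"rotation":{"type":"array","items":{"type":"number"}}}}},"jaw":{"type":"number"},"squeeze":{"type":"number"}},"required":["deltas"]}

```bash
ls; mkdir -p pics; cat > h.py <<'E'
import numpy as np, cv2, json
from station import arm
from scipy.spatial.transform import Rotation as R
def grab(n,save=None):
    f=arm.grab_frame(n)
    if save: cv2.imwrite('pics/%s.png'%save,cv2.cvtColor(f['pixels'],cv2.COLOR_RGB2BGR))
    return f
def pose(s):
    return np.array(s['eef_pos']),R.from_euler('xyz',s['ee_rot']).as_matrix()
def c2w(f,s=None):
    if 'cam_to_world' in f: return np.array(f['cam_to_world'])
    p,r=pose(s);T=np.eye(4);T[:3,:3]=r;T[:3,3]=p
    return T@np.array(f['mount'])
def cloud(f,s=None):
    z=f['z_map'];h,w=z.shape;u,v=np.meshgrid(np.arange(w),np.arange(h))
    P=np.stack([(u-f['cx'])/f['fx']*z,(v-f['cy'])/f['fy']*z,z],-1)
    T=c2w(f,s);return P@T[:3,:3].T+T[:3,3]
def ray(f,u,v,h,s=None):
    T=c2w(f,s);d=T[:3,:3]@np.array([(u-f['cx'])/f['fx'],(v-f['cy'])/f['fy'],1]);o=T[:3,3]
    return o+d*(h-o[2])/d[2]
E
python3 - <<'E'
from h import *
s=arm.get_state();print(s)
for n in ('scene','top','wrist'):
    f=grab(n,n+'0');print(n,c2w(f,s).round(3).tolist(),f['fx'],(f['z_map']>0).mean())
    np.save('/tmp/'+n+'0.npy',cloud(f,s))
E
```

```text
pics
{'t': 0.0, 'q': array([ 1.40107273e+00,  3.59348315e-01,  1.10327089e-02, -3.64250850e-04,
       -1.22408554e+00, -2.88076418e-01]), 'qd': array([-0.00010048, -0.00078691, -0.00162452,  0.00217295,  0.0001845 ,
       -0.00051483]), 'joint_efforts': array([ 3.32790805e-04, -5.82724142e+01,  2.93051970e+01,  6.99717790e+00,
        6.76054580e-03, -1.58779017e-04]), 'eef_pos': array([0.29812629, 0.60496715, 0.18833375]), 'ee_rot': array([-1.56916034e+00,  1.27680377e-04,  2.68366869e+00]), 'force': array([ 0.47413187,  0.33248369, -0.28708539]), 'moment': array([ 0.00651389,  0.03798253, -0.07992868]), 'width': 0.0875595653832125}
scene [[0.535, -0.474, 0.699, -0.252], [-0.845, -0.291, 0.45, -0.605], [-0.01, -0.831, -0.556, 0.753], [0.0, 0.0, 0.0, 1.0]] 347.9343650231797 0.9959615071614584
top [[0.012, -0.994, 0.104, 0.424], [-1.0, -0.012, 0.002, -0.055], [-0.001, -0.104, -0.995, 1.377], [0.0, 0.0, 0.0, 1.0]] 417.9381302845639 0.995880126953125
wrist [[-0.443, -0.857, -0.264, 0.37], [-0.897, 0.424, 0.129, 0.569], [0.002, 0.294, -0.956, 0.384], [0.0, 0.0, 0.0, 1.0]] 266.36055334593533 0.9958292643229166
```

View pics/scene0.png

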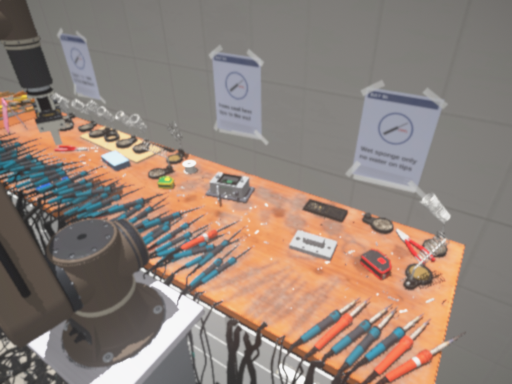

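View pics/top0.png

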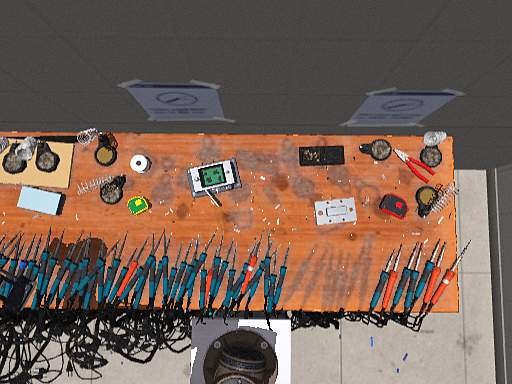

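View pics/wrist0.png

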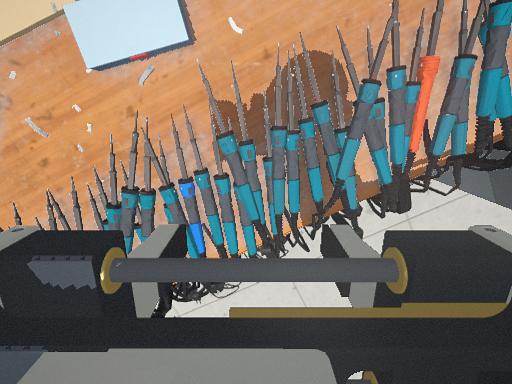

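The top view shows the lower half at about (215,178) with its door sticking out towards (213,198). The loose upper half is at (336,212), red tape at (393,205), green tape at (138,204) and the reel at (140,163). Next I'll zoom in and measure.

```bash
python3 - <<'E'
import cv2,numpy as np
im=cv2.imread('pics/top0.png')
a=cv2.resize(im[145:220,175:255],None,fx=7,fy=7,interpolation=cv2.INTER_NEAREST)[:, :]
cv2.imwrite('pics/ta.png',a)
b=cv2.resize(im[185:235,305:370],None,fx=8,fy=8,interpolation=cv2.INTER_NEAREST)
cv2.imwrite('pics/tb.png',b)
P=np.load('/tmp/top0.npy')
print((P[150:212:2,183:247:4,2]*1000).round().astype(int))
print(P[178,215],P[212,336],P[250,336])
# upper half & lower rim fits
for (r0,r1,c0,c1,z0,z1,n) in [(190,232,305,368,.009,.024,'plate'),(190,232,305,368,.032,.05,'ridge'),(150,210,180,250,.05,.08,'rim'),(150,212,180,250,.004,.08,'all')]:
    Q=P[r0:r1,c0:c1];m=(Q[...,2]>z0)&(Q[...,2]<z1)
    q=Q[m];r=cv2.minAreaRect((q[:,:2]*1000).astype(np.float32));print(n,m.sum(),q.mean(0),np.median(q[:,2]),r)
E
```

```text
[[   4   -2    0    2   -3    0   -2   -1   -1    1   -2    0    2    2
     0    0]
 [  -2    5   -4    2   -2   -2    0   -2   -2   -2    3   -3   -5   -2
     2    5]
 [   0    3    1    5    1    4   -1    3    4   -1   -1    0   -1   -4
     0   -2]
 [  -2    1    3    5   -4   -3    3   -3    5    0   -1   -3   -3    2
     0    4]
 [  -1    1   -3   -2   -1    0   -2   -3    2   -1    0   -4    3   -1
     1   -4]
 [   7    7   -1   -1 1377    5   -1   -4    0    4    2   10    8   13
    -4   -3]
 [   2 1377    5    4   -5   -2   -1    0   -2   55   52   61   12    7
     0   -1]
 [   3    0    2    3    1    3    7   59   57   59   63   59    8    9
     0   -6]
 [  -2    5    4    0    7   62   62   63   68   22   58 1377    8   13
     0   -1]
 [   0    1   10   60   57   62   62   18   41   41   61   53   50   13
    -6    4]
 [   5   11   58   58   58   13   35   41   37   33   20   60   61    9
     2    3]
 [  -6    9   54   53   63   36   34   36   40   36   63   68   59    7
    -2    1]
 [   1    5   61   57   63   41   37   35 1377   36   61   60   61    6
    -4  
[... 1620 characters left out ...]
8 -0.30736191 -0.00154361]
plate 733 [ 0.49795321 -0.30181583  0.01623203] 0.016324389516769733 ((512.1578369140625, -300.614990234375), (104.00948333740234, 131.79783630371094), 7.373425006866455)
ridge 164 [ 0.49802697 -0.30185157  0.03976381] 0.039925707909042485 ((498.1810302734375, -302.08819580078125), (26.174741744995117, 64.65991973876953), 7.018219947814941)
rim 643 [0.60130988 0.09741638 0.05921771] 0.05897487310281124 ((578.5384521484375, 91.19522094726562), (128.94288635253906, 130.31410217285156), 13.87171745300293)
all 1789 [0.59754186 0.09147136 0.03346894] 0.03679569462185883 ((596.0177612304688, 94.71733093261719), (203.67115783691406, 229.79078674316406), 0.781299352645874)
```

```bash
python3 - <<'E'
import cv2
im=cv2.imread('pics/scene0.png')
cv2.imwrite('pics/sa.png',cv2.resize(im[160:215,195:265],None,fx=9,fy=9,interpolation=cv2.INTER_CUBIC))
E
```

```text
(no output)
```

View pics/ta.png

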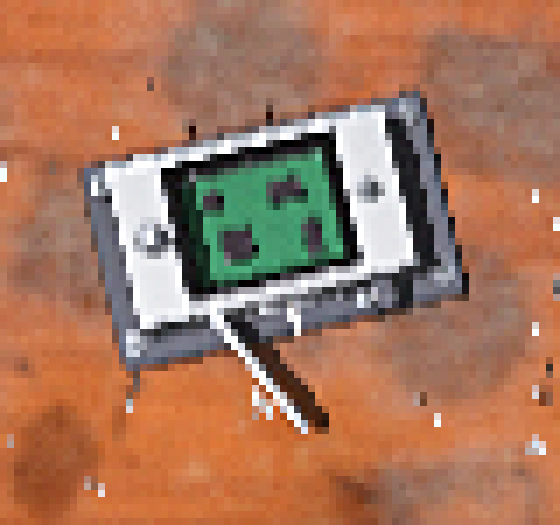

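View pics/tb.png

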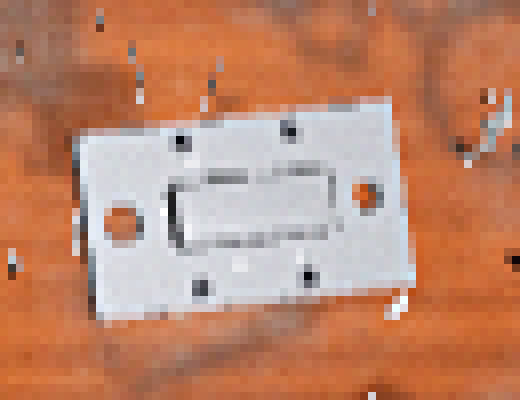

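View pics/sa.png

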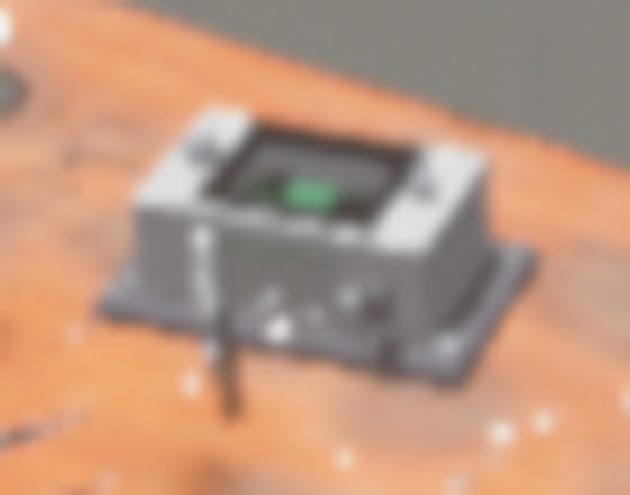

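```bash
cat >> h.py <<'E'
def plan(p1,yaw1,step=40,roll=-np.pi/2,maxa=7.0):
    s=arm.get_state();p,r=pose(s);r1=R.from_euler('xyz',[roll,0,np.radians(yaw1)]).as_matrix()
    d=np.array(p1)-p;rv=R.from_matrix(r.T@r1).as_rotvec()
    n=int(max(1,np.ceil(np.linalg.norm(d)*1000/step),np.ceil(np.degrees(np.linalg.norm(rv))/maxa)))
    out=[];rr=r
    for i in range(n):
        out.append({'dp':(rr.T@d*1000/n).round(1).tolist(),'rotation':(np.degrees(rv)/n).round(2).tolist()})
        rr=rr@R.from_rotvec(rv/n).as_matrix()
    print('t',round(s['t'],2),'pos',(p*1000).round(1),'rpy',np.degrees(s['ee_rot']).round(2),'F',s['force'].round(1),'w',round(s['width'],4),n)
    for i in range(0,n,5): print(json.dumps(out[i:i+5]))
E
python3 - <<'E'
from h import *
f=grab('top')
b=ray(f,196.4,179,.07);s=ray(f,228.1,171.7,.07);print(b,s,(b+s)/2)
print(np.array(arm.grab_frame('wrist')['mount']).round(4))
plan([.585,.10,.26],103)
E
```

```text
[0.59125685 0.14411162 0.07      ] [0.6156654  0.04460876 0.07      ] [0.60346112 0.09436019 0.07      ]
[[ 8.000e-04  9.558e-01  2.942e-01 -8.020e-02]
 [-1.000e-04 -2.942e-01  9.558e-01 -1.961e-01]
 [ 1.000e+00 -8.000e-04 -1.000e-04  5.000e-04]
 [ 0.000e+00  0.000e+00  0.000e+00  1.000e+00]]
t 0.25 pos [298.2 605.3 188.8] rpy [-89.96   0.   153.77] F [-0.1 -0.  -0.6] w 0.0879 15
[{"dp": [-32.0, -4.7, 21.8], "rotation": [-0.0, 3.38, -0.0]}, {"dp": [-33.3, -4.7, 19.8], "rotation": [-0.0, 3.38, -0.0]}, {"dp": [-34.4, -4.7, 17.8], "rotation": [-0.0, 3.38, -0.0]}, {"dp": [-35.4, -4.7, 15.8], "rotation": [-0.0, 3.38, -0.0]}, {"dp": [-36.2, -4.7, 13.7], "rotation": [-0.0, 3.38, -0.0]}]
[{"dp": [-37.0, -4.7, 11.5], "rotation": [-0.0, 3.38, -0.0]}, {"dp": [-37.6, -4.7, 9.3], "rotation": [-0.0, 3.38, -0.0]}, {"dp": [-38.1, -4.7, 7.1], "rotation": [-0.0, 3.38, -0.0]}, {"dp": [-38.4, -4.7, 4.8], "rotation": [-0.0, 3.38, -0.0]}, {"dp": [-38.6, -4.7, 2.5], "rotation": [-0.0, 3.38, -0.0]}]
[{"dp": [-38.7, -4.7, 0.2], "rotation": [-0.0, 3.38, -0.0]}, {"dp": [-38.7, -4.7, -2.1], "rotation": [-0.0, 3.38, -0.0]}, {"dp": [-38.5, -4.7, -4.3], "rotation": [-0.0, 3.38, -0.0]}, {"dp": [-38.2, -4.7, -6.6], "rotation": [-0.0, 3.38, -0.0]}, {"dp": [-37.7, -4.7, -8.8], "rotation": [-0.0, 3.38, -0.0]}]
```

Emit:
move_arm --deltas '[{"dp": [-32, -5, 22], "rotation": [0, 3.4, 0]}, {"dp": [-33, -5, 20], "rotation": [0, 3.4, 0]}, {"dp": [-34, -5, 18], "rotation": [0, 3.4, 0]}, {"dp": [-35, -5, 16], "rotation": [0, 3.4, 0]}, {"dp": [-36, -5, 14], "rotation": [0, 3.4, 0]}]' --jaw 255

```text
t: 0.67
eef_pos: [0.3904, 0.4356, 0.2101]
ee_rot: [-1.565, 0.002, 2.385]
force: [0.5, 0.6, 0.4]
width: 0.06
```

Emit:
move_arm --deltas '[{"dp": [-37, -5, 11.5], "rotation": [0, 3.4, 0]}, {"dp": [-37.5, -5, 9], "rotation": [0, 3.4, 0]}, {"dp": [-38, -5, 7], "rotation": [0, 3.4, 0]}, {"dp": [-38, -5, 5], "rotation": [0, 3.4, 0]}, {"dp": [-38, -5, 2.5], "rotation": [0, 3.4, 0]}]'

```text
t: 1.08
eef_pos: [0.4861, 0.2586, 0.2377]
ee_rot: [-1.567, 0.003, 2.075]
force: [0.7, -0.0, -0.5]
width: 0.0265
```

```bash
python3 - <<'E'
from h import *
plan([.585,.10,.26],103)
E
```

```text
t 1.08 pos [486.1 258.6 237.7] rpy [-89.78   0.2  118.9 ] F [ 0.7 -0.  -0.5] w 0.0265 5
[{"dp": [-37.3, -4.3, -2.0], "rotation": [-0.04, 3.18, -0.05]}, {"dp": [-37.2, -4.4, -4.0], "rotation": [-0.04, 3.18, -0.05]}, {"dp": [-36.9, -4.4, -6.1], "rotation": [-0.04, 3.18, -0.05]}, {"dp": [-36.5, -4.4, -8.1], "rotation": [-0.04, 3.18, -0.05]}, {"dp": [-36.0, -4.4, -10.2], "rotation": [-0.04, 3.18, -0.05]}]
```

Emit:
move_arm --deltas '[{"dp": [-37.5, -4.5, -2], "rotation": [0, 3.3, 0]}, {"dp": [-37.5, -4.5, -4], "rotation": [0, 3.3, 0]}, {"dp": [-37, -4.5, -6], "rotation": [0, 3.3, 0]}, {"dp": [-37, -4.5, -8], "rotation": [0, 3.3, 0]}, {"dp": [-25, -4, -8], "rotation": [0, 2, 0]}]'

```text
t: 1.5
eef_pos: [0.5816, 0.0977, 0.2631]
ee_rot: [-1.571, 0.003, 1.794]
force: [-0.2, 0.8, -0.2]
width: 0.0009
```

Emit:
move_arm --deltas '[{"dp": [0, 0, 0], "rotation": [0, 0, 0]}]'

```text
t: 1.58
eef_pos: [0.5836, 0.0939, 0.2636]
ee_rot: [-1.571, 0.004, 1.788]
force: [0.4, 1.0, -1.0]
width: 0.0006
```

```bash
python3 - <<'E'
from h import *
s=arm.get_state();print(s['t'],s['eef_pos'],np.degrees(s['ee_rot']),s['qd'].round(3))
f=grab('wrist','w1');P=cloud(f,s);np.savez('/tmp/w1.npz',P=P,pos=s['eef_pos'],rot=s['ee_rot'])
E
```

```text
1.5833 [0.58360187 0.09391167 0.26361345] [-90.03711956   0.24033338 102.47113099] [-0.    -0.01  -0.022 -0.018  0.008 -0.011]
```

View pics/w1.png

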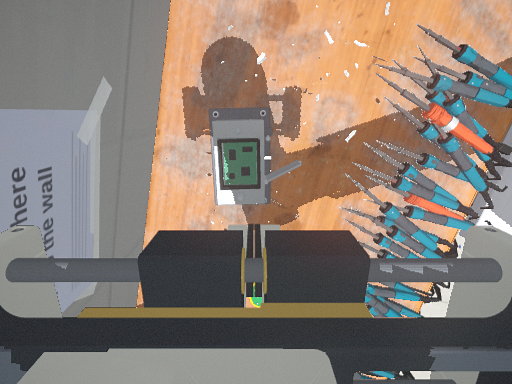

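The wrist view shows the lower half at (240,155), with the door open to its right and its tip at (300,163). I'll go lower and back for a finer look.

Emit:
move_arm --deltas '[{"dp": [20, 25, 0], "rotation": [0, 0, 0]}, {"dp": [20, 28, 0], "rotation": [0, 0, 0]}, {"dp": [20, 28, 0], "rotation": [0, 0, 0]}, {"dp": [14, 20, 0], "rotation": [0, 0, 0]}, {"dp": [0, 0, 0], "rotation": [0, 0, 0]}]'

```text
t: 2.05
eef_pos: [0.5663, 0.17, 0.16]
ee_rot: [-1.576, 0.002, 1.788]
force: [-0.3, -0.2, -0.4]
width: 0.0004
```

```bash
python3 - <<'E'
from h import *
s=arm.get_state();print(s['t'],s['eef_pos'],np.degrees(s['ee_rot']),s['qd'].round(3))
f=grab('wrist','w2');P=cloud(f,s);np.savez('/tmp/w2.npz',P=P,pos=s['eef_pos'],rot=s['ee_rot'])
im=cv2.imread('pics/w2.png')[20:250,150:370]
cv2.imwrite('pics/w2z.png',cv2.resize(im,None,fx=2.6,fy=2.6,interpolation=cv2.INTER_CUBIC))
E
```

```text
2.05 [0.56633227 0.16997658 0.15997343] [-90.30050053   0.10592945 102.42741563] [ 0.008 -0.02   0.015  0.012 -0.039  0.018]
```

View pics/w2z.png

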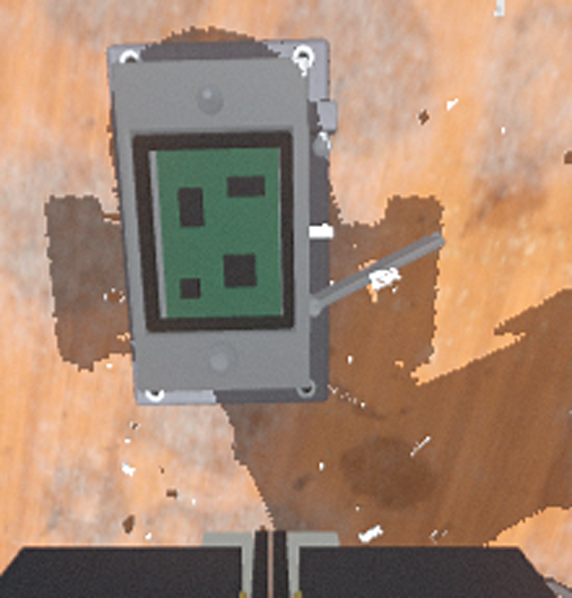

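```bash
python3 - <<'E'
from h import *
im=cv2.imread('pics/w2.png')
a=im[40:75,215:250];b=im[135:175,220:255]
cv2.imwrite('pics/dow.png',np.hstack([cv2.resize(x,(390,390),interpolation=cv2.INTER_CUBIC) for x in (a,b)]))
d=np.load('/tmp/w2.npz');P=d['P']
m=(P[...,2]>.052)&(P[...,2]<.064);m[240:]=0
q=P[m];r=cv2.minAreaRect((q[:,:2]*1000).astype(np.float32));print(r,m.sum(),np.median(q[:,2]))
s={'eef_pos':d['pos'],'ee_rot':d['rot']}
f=arm.grab_frame('wrist')
def px(u,v): return u/2.6+150-.3,v/2.6+20-.3
C=[ray(f,*px(*c),.058,s)[:2]*1000 for c in [(112,62),(303,58),(310,388),(133,390)]]
print(np.round(C,1),np.mean(C,0)); C=np.array(C)
for i in range(4):print(np.linalg.norm(C[i]-C[(i+1)%4]))
print('mid',)
r=cv2.minAreaRect(C.astype(np.float32));print(r)
h=ray(f,*px(316,303),.05,s)*1000;t=ray(f,*px(440,240),.05,s)*1000;print('door',h,t,np.linalg.norm(h-t))
E
```

```text
((532.4696044921875, 102.55319213867188), (530.5794067382812, 255.91571044921875), 13.44853687286377) 9208 0.0586773424572416
[[657.2  42.5]
 [585.6  25.5]
 [553.2 150.6]
 [629.  168.3]] [606.25183788  96.72850889]
73.57468528960328
129.3156937190077
77.7951419995007
128.90390921241288
mid
((605.72216796875, 96.509033203125), (77.79517364501953, 129.27505493164062), 13.100408554077148)
door [558.54241407 115.03392964  50.        ] [513.41961549  78.26770247  50.        ] 58.205003324956294
```

View pics/dow.png

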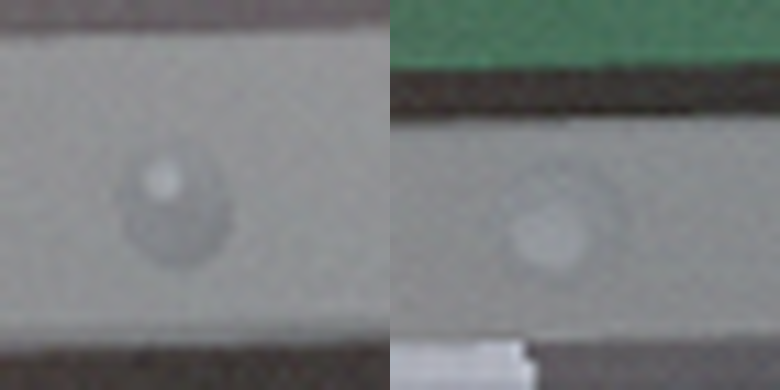

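```bash
python3 - <<'E'
from h import *
d=np.load('/tmp/w2.npz');s={'eef_pos':d['pos'],'ee_rot':d['rot']}
f=arm.grab_frame('wrist')
a=ray(f,229.1,55.7,.073,s)*1000;b=ray(f,233.7,158.9,.073,s)*1000
v=b-a;print(a,b,np.linalg.norm(v),(a+b)/2,'yaw',np.degrees(np.arctan2(-v[0],v[1])))
# interior seal/depth points: dowel depth points
E
```

```text
[617.72417356  47.87550901  73.        ] [594.07149271 145.14973791  73.        ] 100.10856566196341 [605.89783313  96.51262346  73.        ] yaw 13.666514441805957
```

```bash
python3 - <<'E'
from h import *
f=grab('top');P=cloud(f)
for x in np.arange(.36,.58,.02):
    r=[]
    for y in np.arange(-.06,.30,.03):
        m=(abs(P[...,0]-x)<.01)&(abs(P[...,1]-y)<.015)&(P[...,2]<.3)
        r.append(int(np.percentile(P[m][:,2],98)*1000) if m.any() else -1)
    print(round(x,2),r)
c,s=np.cos(np.radians(13.4)),np.sin(np.radians(13.4))
L=lambda x,y:np.array([605.8+c*x-s*y,96.5+s*x+c*y])/1000
for q in [(-95,38),(-85,25),(-42,31)]: print(q,L(*q))
plan([*L(-95,38),.09],102.5)
E
```

```text
0.36 [56, 57, 6, 20, 37, 19, 65, 36, 20, 18, 35, 57]
0.38 [57, 22, 6, 20, 37, 54, 54, 34, 19, 20, 36, 58]
0.4 [54, 7, 6, 18, 34, 54, 7, 30, 5, 6, 44, 54]
0.42 [55, 6, 6, 9, 36, 56, 5, 12, 5, 6, 49, 39]
0.44 [49, 5, 4, 4, 5, 37, 5, 6, 5, 4, 28, 7]
0.46 [5, 5, 7, 4, 5, 4, 4, 6, 5, 5, 5, 4]
0.48 [5, 6, 4, 5, 7, 5, 299, 5, 7, 4, 7, 5]
0.5 [5, 5, 5, 6, 5, 5, 285, 5, 240, -1, -1, 4]
0.52 [5, 6, 5, 6, 7, 52, 286, 5, 299, 293, 3, 14]
0.54 [6, 4, 6, 5, 5, 50, 293, 294, 295, 8, 8, 3]
0.56 [5, 5, 5, 41, 29, 61, 294, 293, 17, 4, 10, 4]
(-95, 38) [0.50457987 0.11144943]
(-85, 25) [0.51732035 0.10112083]
(-42, 31) [0.55775923 0.11692264]
t 2.25 pos [570.1 168.7 165.8] rpy [-9.0750e+01  5.0000e-02  1.0237e+02] F [0.4 0.9 1. ] w 0.0006 3
[{"dp": [-13.9, 24.9, 25.8], "rotation": [0.25, -0.04, -0.02]}, {"dp": [-13.9, 25.0, 25.7], "rotation": [0.25, -0.04, -0.02]}, {"dp": [-13.9, 25.1, 25.6], "rotation": [0.25, -0.04, -0.02]}]
```

Emit:
move_arm --deltas '[{"dp": [-14, 15, 27], "rotation": [0.3, 0, 0]}, {"dp": [-14, 20, 27], "rotation": [0.3, 0, 0]}, {"dp": [-14, 25, 25], "rotation": [0.2, 0, 0]}, {"dp": [0, 30, 0], "rotation": [0, 0, 0]}]'

```text
t: 2.58
eef_pos: [0.5096, 0.1121, 0.0841]
ee_rot: [-1.591, -0.004, 1.788]
force: [-0.6, -0.4, -0.5]
width: 0.0003
```

```bash
cat >> h.py <<'E'
C0=np.array([605.8,96.5]);YL=13.4
def L(x,y):
    c,s=np.cos(np.radians(YL)),np.sin(np.radians(YL));return (C0+[c*x-s*y,s*x+c*y])/1000
def inL(p):
    c,s=np.cos(np.radians(YL)),np.sin(np.radians(YL));d=np.array(p[:2])*1000-C0;return [round(c*d[0]+s*d[1],1),round(-s*d[0]+c*d[1],1)]
E
python3 - <<'E'
from h import *
print(inL(arm.get_state()['eef_pos']));plan([*L(-95,38),.030],103.4)
E
```

```text
[np.float64(-90.0), np.float64(37.4)]
t 2.58 pos [509.6 112.1  84.1] rpy [-91.16  -0.25 102.46] F [-0.6 -0.4 -0.5] w 0.0003 2
[{"dp": [0.1, 27.0, 3.1], "rotation": [0.58, -0.47, 0.12]}, {"dp": [0.2, 27.0, 2.8], "rotation": [0.58, -0.47, 0.12]}]
```

Emit:
move_arm --deltas '[{"dp": [0, 18, 2], "rotation": [0.6, -0.5, 0.1]}, {"dp": [0, 18, 2], "rotation": [0.6, -0.5, 0.1]}, {"dp": [0, 14, 2], "rotation": [0, 0, 0]}, {"dp": [0, 0, 0], "rotation": [0, 0, 0]}]'

```text
t: 2.92
eef_pos: [0.5046, 0.1081, 0.0343]
ee_rot: [-1.575, -0.003, 1.803]
force: [-0.6, -1.5, 0.0]
width: 0.0005
```

```bash
python3 - <<'E'
from h import *
s=arm.get_state();print(inL(s['eef_pos']),np.degrees(s['ee_rot']));plan([*L(-88,15),.030],103.4,step=15)
E
```

```text
[np.float64(-95.7), np.float64(34.7)] [-90.2304353   -0.15296001 103.28106526]
t 2.92 pos [504.6 108.1  34.3] rpy [-90.23  -0.15 103.28] F [-0.6 -1.5  0. ] w 0.0005 2
[{"dp": [-9.8, 2.2, -3.9], "rotation": [0.12, -0.06, 0.08]}, {"dp": [-9.9, 2.2, -3.9], "rotation": [0.12, -0.06, 0.08]}]
```

Emit:
move_arm --deltas '[{"dp": [-10, 2, -3], "rotation": [0, 0, 0]}, {"dp": [-10, 2, -4], "rotation": [0, 0, 0]}, {"dp": [-10, 0, -5], "rotation": [0, 0, 0]}, {"dp": [-10, 0, -6], "rotation": [0, 0, 0]}]'

```text
t: 3.25
eef_pos: [0.5366, 0.0722, 0.0355]
ee_rot: [-1.583, -0.004, 1.805]
force: [-0.1, -0.5, -0.3]
width: 0.0003
```

Emit:
move_arm --deltas '[{"dp": [-6, 0, -8], "rotation": [0, 0, 0]}, {"dp": [-5, 0, -8], "rotation": [0, 0, 0]}]'

```text
t: 3.42
eef_pos: [0.5581, 0.063, 0.0379]
ee_rot: [-1.586, -0.004, 1.804]
force: [0.1, 0.5, -0.2]
width: 0.0006
```

```bash
python3 - <<'E'
from h import *
s=arm.get_state();print(s['t'],inL(s['eef_pos']),s['eef_pos'][2],np.degrees(s['ee_rot']),s['force'])
f=grab('scene','s1');im=cv2.imread('pics/s1.png')[140:225,185:285]
cv2.imwrite('pics/s1z.png',cv2.resize(im,None,fx=7,fy=7,interpolation=cv2.INTER_CUBIC))
f=grab('wrist','w3')
E
```

```text
3.4167 [np.float64(-54.1), np.float64(-21.5)] 0.03788917122763861 [-90.88128765  -0.24567693 103.33322201] [ 0.10240494  0.50061898 -0.23115867]
```

View pics/s1z.png

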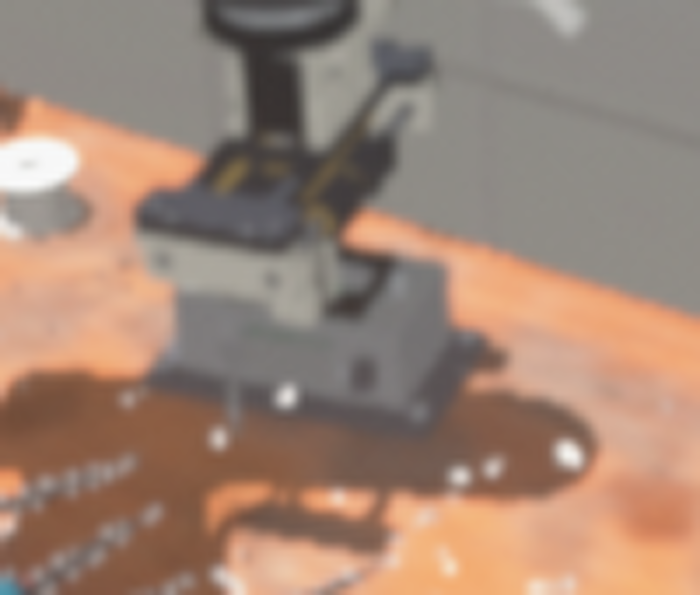

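View pics/w3.png

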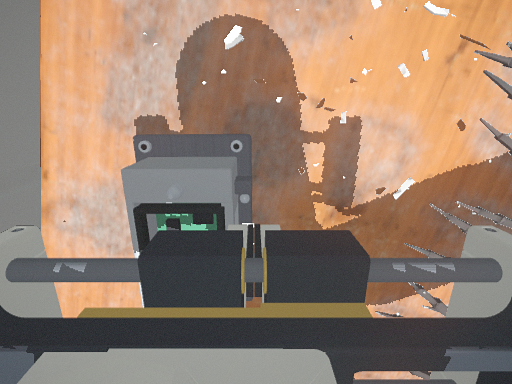

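The door has swung nearly shut: in the wrist view it no longer sticks out beside the finger at (253,235). I'll push on gently and watch the force.

Emit:
move_arm --deltas '[{"dp": [1, 3, -3], "rotation": [0.8, 0, 0]}, {"dp": [0, 2, -3], "rotation": [0, 0, 0]}]'

```text
t: 3.68
eef_pos: [0.5651, 0.0654, 0.033]
ee_rot: [-1.572, -0.004, 1.802]
force: [0.6, 0.1, -0.3]
width: 0.0005
```

Emit:
move_arm --deltas '[{"dp": [0, 0, -3], "rotation": [0, 0, 0]}, {"dp": [0, 0, -3], "rotation": [0, 0, 0]}]'

```text
t: 3.85
eef_pos: [0.5712, 0.0673, 0.0322]
ee_rot: [-1.571, -0.004, 1.802]
force: [0.2, -0.8, 0.3]
width: 0.0003
```

```bash
python3 - <<'E'
from h import *
s=arm.get_state();print(s['t'],inL(s['eef_pos']),s['eef_pos'][2],np.degrees(s['ee_rot']),s['force'])
E
```

```text
3.85 [np.float64(-40.4), np.float64(-20.4)] 0.032201674531258176 [-89.98546707  -0.2512753  103.25183641] [ 0.23566176 -0.84781603  0.31531335]
```

```bash
python3 - <<'E'
from h import *
f=grab('wrist','w4');im=cv2.imread('pics/w4.png')[110:260,110:290]
cv2.imwrite('pics/w4z.png',cv2.resize(im,None,fx=4,fy=4,interpolation=cv2.INTER_CUBIC))
f=grab('top','t4');im=cv2.imread('pics/t4.png')[140:230,165:265]
cv2.imwrite('pics/t4z.png',cv2.resize(im,None,fx=6,fy=6,interpolation=cv2.INTER_CUBIC))
print(np.array(arm.grab_frame('wrist')['mount'])@np.array([0,0,0,1]))
Ti=np.linalg.inv(f['cam_to_world']);
w=arm.grab_frame('wrist');M=np.linalg.inv(w['mount'])
for q in [(0,0,0),(0,-.019,0),(-.0095,0,0),(.0095,0,0)]:
    c=M@np.array([*q,1]);print(q,c[0]/c[2]*w['fx']+w['cx'],c[1]/c[2]*w['fy']+w['cy'])
E
```

```text
[-8.03790396e-02 -1.96147436e-01 -4.15609894e-05  1.00000000e+00]
(0, 0, 0) 253.6103833658379 215.86745288067706
(0, -0.019, 0) 253.62436750910354 225.85415532121368
(-0.0095, 0, 0) 253.60086125819623 204.5812421704164
(0.0095, 0, 0) 253.61965689224655 226.8590292221552
```

View pics/w4z.png

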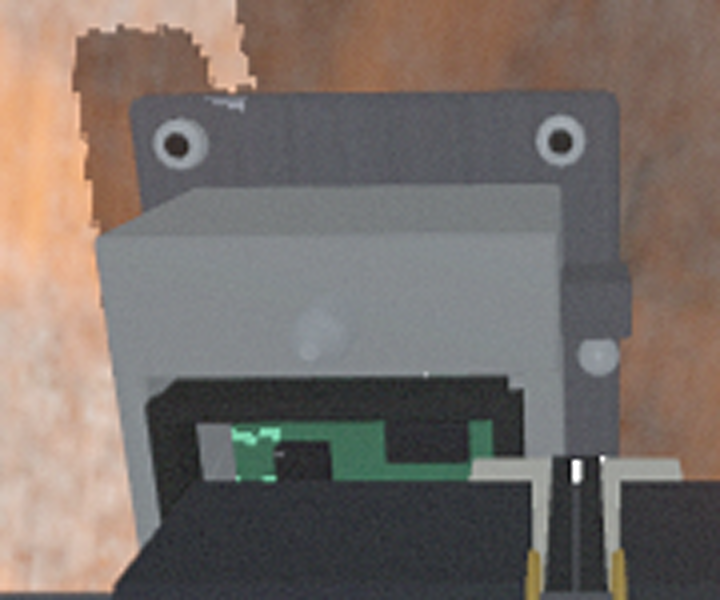

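View pics/t4z.png

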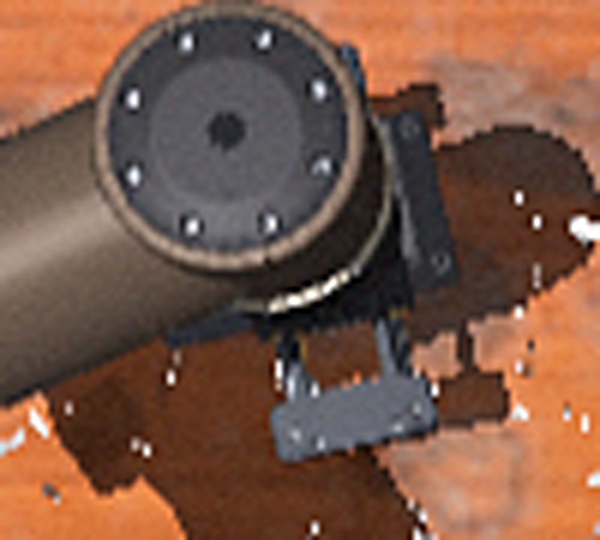

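```bash
python3 - <<'E'
from h import *
w=arm.grab_frame('wrist');z=w['z_map'];
h,wd=z.shape;u,v=np.meshgrid(np.arange(wd),np.arange(h))
P=np.stack([(u-w['cx'])/w['fx']*z,(v-w['cy'])/w['fy']*z,z],-1)
M=np.array(w['mount']);Q=P@M[:3,:3].T+M[:3,3]
for r in range(196,262,4): print(r,[(Q[r,c]*1000).round().astype(int).tolist() for c in (236,242,246,250,254,258,262,266)])
E
```

```text
196 [[-25, -27, -12], [-25, -27, -8], [-25, -25, -5], [-10, 19, -3], [-17, -2, 0], [-18, -5, 3], [-18, -4, 6], [-6, 31, 11]]
200 [[-23, -27, -12], [-22, -26, -8], [-23, -27, -5], [-7, 18, -3], [-14, -2, 0], [-15, -4, 3], [-15, -4, 6], [-2, 32, 11]]
204 [[-18, -22, -12], [-20, -27, -8], [-19, -26, -5], [-4, 17, -3], [-2, 21, 0], [-3, 20, 4], [-2, 23, 7], [1, 31, 11]]
208 [[-18, -29, -12], [-17, -27, -8], [-17, -27, -5], [-1, 15, -3], [1, 21, 0], [2, 22, 4], [2, 22, 7], [5, 32, 11]]
212 [[-16, -31, -12], [-14, -27, -8], [-14, -26, -5], [3, 16, -3], [5, 22, 0], [5, 21, 4], [5, 21, 7], [-80, -196, 0]]
216 [[-12, -31, -12], [-11, -27, -8], [-10, -26, -5], [6, 15, -3], [9, 22, 0], [9, 22, 4], [9, 22, 7], [13, 32, 11]]
220 [[-9, -30, -12], [-8, -27, -8], [-8, -27, -5], [10, 16, -3], [13, 22, 0], [12, 21, 4], [13, 22, 7], [17, 32, 12]]
224 [[-12, -42, -11], [-12, -42, -7], [-11, -41, -5], [-10, -38, -2], [17, 22, 0], [-10, -39, 3], [-12, -42, 5], [-12, -42, 8]]
228 [[-12, -48, -11], [-12, -49, -7], [-12, -48, -5], [-11, -46, -2], [20, 19, 0], [-10, -44, 3], [-12, -49, 5], [-12, -48, 8]]
232 
[... 345 characters left out ...]
-61, 2], [-8, -57, 5], [-40, -117, 4]]
244 [[-40, -120, -6], [-36, -113, -4], [-6, -57, -4], [-11, -66, -2], [-11, -66, 0], [-11, -66, 2], [-6, -57, 5], [-40, -120, 4]]
248 [[-39, -122, -6], [-36, -116, -4], [-2, -55, -5], [-10, -69, -2], [-11, -70, 0], [-9, -68, 2], [-11, -72, 4], [-38, -119, 4]]
252 [[-39, -125, -5], [-36, -119, -4], [-11, -75, -4], [-10, -73, -2], [-11, -75, 0], [-11, -75, 2], [-12, -77, 4], [-38, -122, 4]]
256 [[-39, -126, -5], [-36, -122, -4], [-11, -79, -4], [-11, -78, -2], [-11, -79, 0], [-10, -77, 2], [-80, -196, 0], [-37, -122, 4]]
260 [[-38, -128, -5], [-35, -122, -4], [-33, -118, -3], [-34, -120, -1], [-32, -117, 0], [-33, -119, 1], [-33, -118, 3], [-35, -122, 4]]
```

The wrist depth shows the visible finger ends about 38 mm behind the stated TCP, so I probably passed over the door. I'll lift and check the door before doing anything else.

Emit:
move_arm --deltas '[{"dp": [0, -5, 12], "rotation": [0, 0, 0]}, {"dp": [0, -30, 10], "rotation": [0, 0, 0]}, {"dp": [15, -35, 0], "rotation": [0, 0, 0]}, {"dp": [35, -20, 0], "rotation": [0, 0, 0]}, {"dp": [35, 0, 0], "rotation": [0, 0, 0]}]'

```text
t: 4.52
eef_pos: [0.5239, 0.1401, 0.1246]
ee_rot: [-1.563, -0.004, 1.795]
force: [0.6, 2.0, 0.3]
width: 0.0001
```

```bash
python3 - <<'E'
from h import *
s=arm.get_state();print(s['t'],inL(s['eef_pos']),s['eef_pos'][2],np.degrees(s['ee_rot']),s['force'])
f=grab('wrist','w5');im=cv2.imread('pics/w5.png')[20:250,150:370]
cv2.imwrite('pics/w5z.png',cv2.resize(im,None,fx=2.6,fy=2.6,interpolation=cv2.INTER_CUBIC))
E
```

```text
4.5167 [np.float64(-69.6), np.float64(61.4)] 0.12460396533333054 [-89.56828622  -0.2044287  102.85042625] [0.59528099 2.02846247 0.30417793]
```

View pics/w5z.png

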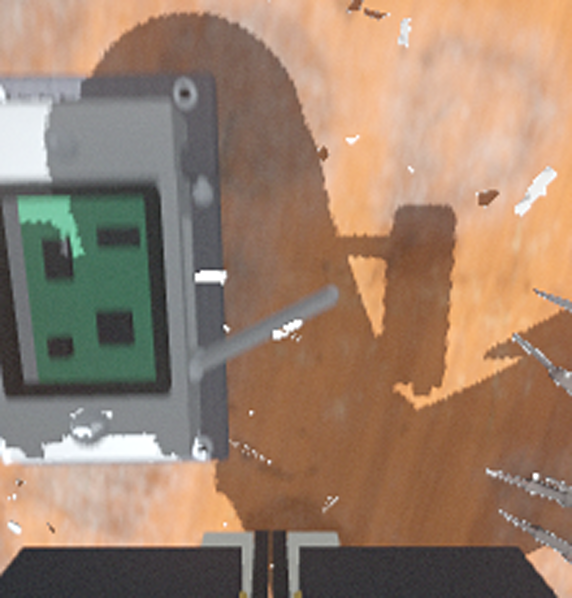

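The door is untouched at about 1.1 rad, hinge near zoom (198,365) and tip near (333,295). This confirms that the real finger ends sit about 40 mm behind the stated TCP. I'll return to the outer side of the door and descend in stages, watching the force.

```bash
python3 - <<'E'
from h import *
print(arm.get_state()['q'].round(3))
plan([*L(-95,42),.060],103.4,step=30)
E
```

```text
[ 0.625  0.201 -0.364 -0.009 -1.011 -0.395]
t 4.57 pos [523.  144.8 123.6] rpy [-89.59  -0.28 102.96] F [-0.4  4.5  0.3] w 0.0 3
[{"dp": [-8.2, 21.2, 8.3], "rotation": [-0.14, -0.15, 0.09]}, {"dp": [-8.2, 21.2, 8.4], "rotation": [-0.14, -0.15, 0.09]}, {"dp": [-8.1, 21.2, 8.5], "rotation": [-0.14, -0.15, 0.09]}]
```

Emit:
move_arm --deltas '[{"dp": [-8, 21, 8], "rotation": [0, 0, 0]}, {"dp": [-8, 21, 8], "rotation": [0, 0, 0]}, {"dp": [-8, 21, 9], "rotation": [0, 0, 0]}, {"dp": [0, 12, 0], "rotation": [0, 0, 0]}, {"dp": [0, 12, 0], "rotation": [0, 0, 0]}]'

```text
t: 4.98
eef_pos: [0.5016, 0.1203, 0.0407]
ee_rot: [-1.577, -0.01, 1.805]
force: [0.5, 0.2, 1.1]
width: 0.0003
```

Emit:
move_arm --deltas '[{"dp": [0, 10, 0], "rotation": [0, 0, 0]}, {"dp": [0, 10, 0], "rotation": [0, 0, 0]}]'

```text
t: 5.15
eef_pos: [0.4991, 0.1194, 0.0199]
ee_rot: [-1.576, -0.01, 1.805]
force: [-0.3, -0.2, -0.3]
width: 0.0004
```

```bash
python3 - <<'E'
from h import *
s=arm.get_state();print(s['t'],inL(s['eef_pos']),s['eef_pos'][2],np.degrees(s['ee_rot']),s['force'])
f=grab('scene','s6');im=cv2.imread('pics/s6.png')[140:225,185:285]
cv2.imwrite('pics/s6z.png',cv2.resize(im,None,fx=7,fy=7,interpolation=cv2.INTER_CUBIC))
P=cloud(f);p,r=pose(s);Q=((P-p)@r)*1000
m=(abs(Q[...,0])<40)&(Q[...,1]>-200)&(Q[...,1]<30)&(abs(Q[...,2])<60)&(P[...,2]>.012)&(Q[...,2]>-30)
q=Q[m];o=np.argsort(-q[:,1]);print(q[o][:60:3].round())
E
```

```text
5.15 [np.float64(-98.5), np.float64(47.0)] 0.019857281708303615 [-90.28107653  -0.579808   103.44034396] [-0.32657873 -0.22841359 -0.30936749]
[[-29. -21. -24.]
 [-38. -29. -15.]
 [  9. -38.  15.]
 [-11. -41.  -0.]
 [-11. -43.  15.]
 [-11. -44.  -9.]
 [  1. -44.  15.]
 [  2. -46.  18.]
 [-10. -47. -11.]
 [-11. -48.  -3.]
 [-12. -51.  15.]
 [ -9. -54.  -0.]
 [ -2. -55.  17.]
 [ -9. -56.   9.]
 [ -4. -58.  14.]
 [-10. -59.  -6.]
 [ -8. -61.  -2.]
 [-10. -63.  -6.]
 [-12. -67.  19.]
 [-12. -69. -11.]]
```

View pics/s6z.png

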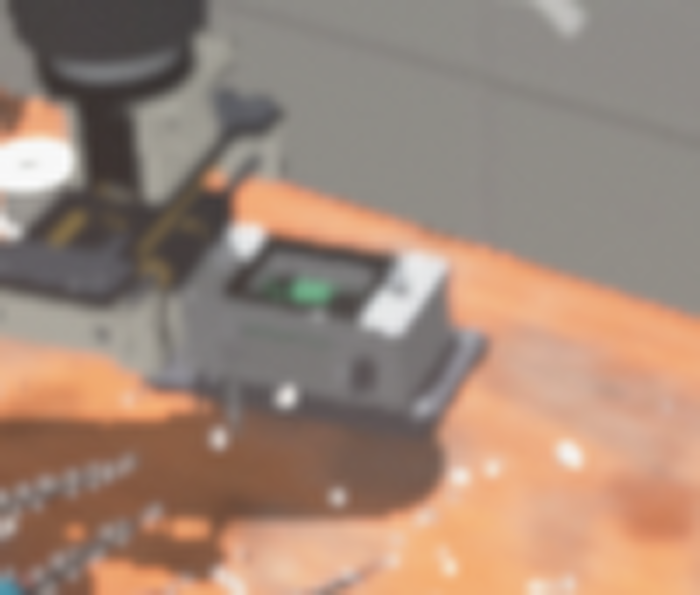

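The scene camera independently puts the finger ends about 40 mm short of the stated TCP, so I'll treat the real tips as TCP minus 40 mm along tool y. Now down to a real tip height of about 30 mm.

Emit:
move_arm --deltas '[{"dp": [0, 12, 0], "rotation": [0, 0.2, 0.4]}, {"dp": [0, 10, 0], "rotation": [0, 0, 0]}]'

```text
t: 5.37
eef_pos: [0.4973, 0.1188, -0.0029]
ee_rot: [-1.575, -0.003, 1.802]
force: [-0.6, -0.0, -0.4]
width: 0.0004
```

Emit:
move_arm --deltas '[{"dp": [0, 6, 0], "rotation": [0.2, 0, 0]}, {"dp": [0, 2, 0], "rotation": [0, 0, 0]}]'

```text
t: 5.53
eef_pos: [0.496, 0.1183, -0.0119]
ee_rot: [-1.57, -0.003, 1.802]
force: [-0.4, -0.3, 0.1]
width: 0.0003
```

Emit:
move_arm --deltas '[{"dp": [-8, 0, -2], "rotation": [0, 0, 0]}, {"dp": [-8, 0, -2], "rotation": [0, 0, 0]}, {"dp": [-8, 0, -3], "rotation": [0, 0, 0]}, {"dp": [-8, 0, -3], "rotation": [0, 0, 0]}]'

```text
t: 5.87
eef_pos: [0.5142, 0.0883, -0.0111]
ee_rot: [-1.57, -0.004, 1.805]
force: [-0.6, 1.0, 0.8]
width: 0.0005
```

Emit:
move_arm --deltas '[{"dp": [-8, 0, -4], "rotation": [0, 0, 0]}, {"dp": [-8, 0, -4], "rotation": [0, 0, 0]}, {"dp": [-7, 0, -4], "rotation": [0, 0, 0]}]'

```text
t: 6.12
eef_pos: [0.5337, 0.0659, -0.0103]
ee_rot: [-1.572, -0.004, 1.804]
force: [-0.4, 0.8, 0.3]
width: 0.0005
```

```bash
python3 - <<'E'
from h import *
s=arm.get_state();print(s['t'],inL(s['eef_pos']),s['eef_pos'][2],np.degrees(s['ee_rot']),s['force'])
f=grab('wrist','w7');im=cv2.imread('pics/w7.png')[20:250,150:370]
cv2.imwrite('pics/w7z.png',cv2.resize(im,None,fx=2.6,fy=2.6,interpolation=cv2.INTER_CUBIC))
E
```

```text
6.1167 [np.float64(-77.3), np.float64(-13.0)] -0.01031974648959208 [-90.05301746  -0.23028103 103.34243159] [-0.39593181  0.83975949  0.2846991 ]
```

View pics/w7z.png

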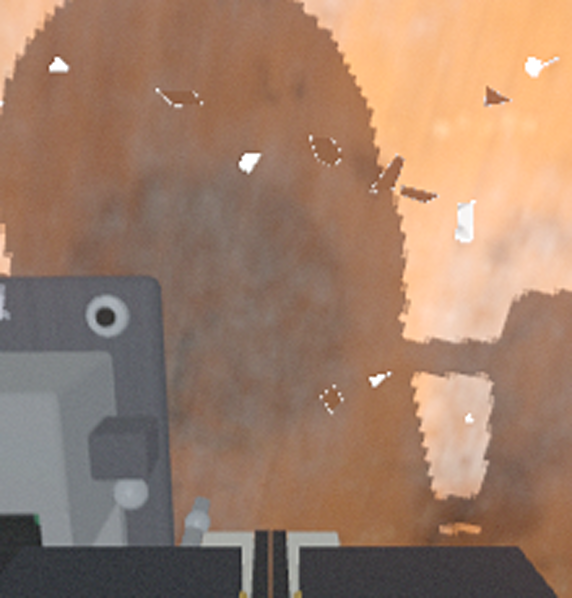

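The door's free edge and nub now show at zoom (197,515), in contact with the finger, and the roller is at (130,493). I'll keep pushing along the housing's +x.

Emit:
move_arm --deltas '[{"dp": [-2, 0, -6], "rotation": [0, 0, 0]}, {"dp": [-2, 0, -5], "rotation": [0, 0, 0]}]'

```text
t: 6.33
eef_pos: [0.5461, 0.0624, -0.0105]
ee_rot: [-1.57, -0.004, 1.801]
force: [-6.3, 4.3, 2.5]
width: 0.0003
```

Emit:
move_arm --deltas '[{"dp": [0, 0, -3], "rotation": [0, 0, 0]}, {"dp": [0, 0, -3], "rotation": [0, 0, 0]}]'

```text
t: 6.5
eef_pos: [0.5507, 0.0627, -0.0112]
ee_rot: [-1.566, -0.003, 1.8]
force: [-1.7, -0.1, 2.0]
width: 0.0002
```

```bash
python3 - <<'E'
from h import *
s=arm.get_state();print(s['t'],inL(s['eef_pos']),s['eef_pos'][2],np.degrees(s['ee_rot']),s['force'])
f=grab('wrist','w8');im=cv2.imread('pics/w8.png')[150:250,130:290]
cv2.imwrite('pics/w8z.png',cv2.resize(im,None,fx=4,fy=4,interpolation=cv2.INTER_CUBIC))
E
```

```text
6.5 [np.float64(-61.4), np.float64(-20.2)] -0.011165962884234486 [-89.715339    -0.19595072 103.1304595 ] [-1.66192496 -0.11111393  1.97971303]
```

View pics/w8z.png

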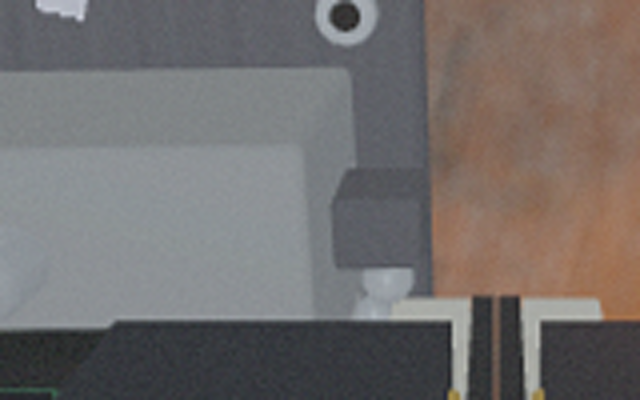

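Emit:
move_arm --deltas '[{"dp": [0, 0, -3], "rotation": [0, 0, 0]}, {"dp": [0, 0, -2], "rotation": [0, 0, 0]}]'

```text
t: 6.72
eef_pos: [0.5534, 0.0633, -0.0118]
ee_rot: [-1.56, -0.003, 1.8]
force: [-14.0, 0.4, 14.1]
width: 0.0001
```

```bash
python3 - <<'E'
from h import *
s=arm.get_state();print(s['t'],inL(s['eef_pos']),s['eef_pos'][2],np.degrees(s['ee_rot']),s['force'])
f=grab('wrist','w9');im=cv2.imread('pics/w9.png')[150:250,130:290]
cv2.imwrite('pics/w9z.png',cv2.resize(im,None,fx=4,fy=4,interpolation=cv2.INTER_CUBIC))
E
```

```text
6.7167 [np.float64(-58.6), np.float64(-20.1)] -0.011772150641832457 [-89.40494627  -0.16069012 103.13730848] [-13.97986502   0.3983159   14.0581486 ]
```

View pics/w9z.png

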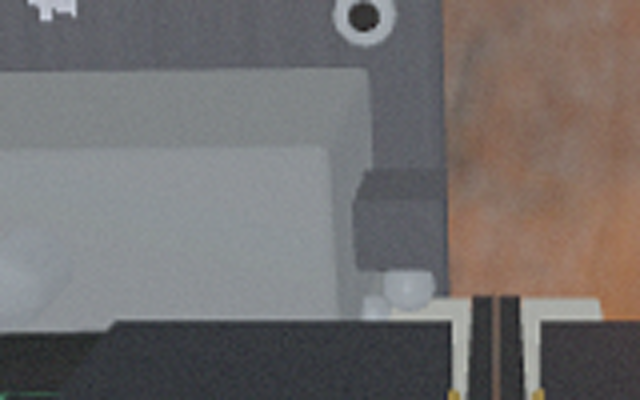

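The force rose to 14 N against a hard stop, and the nub at zoom (375,305) now lies inside the roller at (408,288). I'll back off and check that it holds.

Emit:
move_arm --deltas '[{"dp": [0, -1, 8], "rotation": [0, 0, 0]}, {"dp": [0, -1, 20], "rotation": [0, 0, 0]}, {"dp": [0, -20, 15], "rotation": [0, 0, 0]}, {"dp": [20, -30, 0], "rotation": [0, 0, 0]}, {"dp": [25, -30, 0], "rotation": [0, 0, 0]}]'

```text
t: 7.18
eef_pos: [0.4975, 0.0944, 0.0667]
ee_rot: [-1.55, 0.0, 1.798]
force: [2.2, 0.6, 0.5]
width: 0.0009
```

Emit:
move_arm --deltas '[{"dp": [20, -30, -10], "rotation": [0, 0, 0]}, {"dp": [20, -30, -10], "rotation": [0, 0, 0]}]'

```text
t: 7.35
eef_pos: [0.5069, 0.1391, 0.1292]
ee_rot: [-1.55, -0.0, 1.797]
force: [0.9, 1.0, -1.0]
width: 0.0005
```

```bash
python3 - <<'E'
from h import *
s=arm.get_state();print(s['t'],inL(s['eef_pos']),s['eef_pos'],np.degrees(s['ee_rot']),s['force'],s['qd'].round(3))
f=grab('wrist','w10');np.savez('/tmp/w10.npz',pos=s['eef_pos'],rot=s['ee_rot'])
im=cv2.imread('pics/w10.png')[20:250,120:340]
cv2.imwrite('pics/w10z.png',cv2.resize(im,None,fx=2.6,fy=2.6,interpolation=cv2.INTER_CUBIC))
E
```

```text
7.35 [np.float64(-86.4), np.float64(64.4)] [0.50687501 0.13913645 0.12922866] [-8.88112178e+01 -3.91818751e-04  1.02971851e+02] [ 0.94057719  1.02471973 -0.99997864] [ 0.374 -0.182  0.744 -0.005 -0.92  -0.382]
```

View pics/w10z.png

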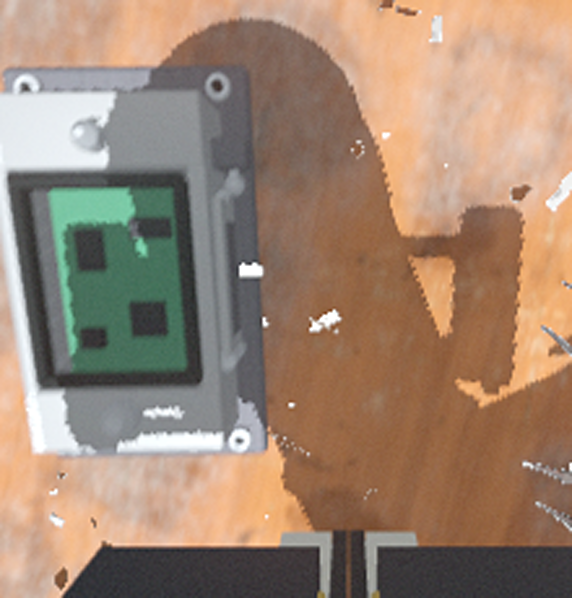

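The door is shut: it lies flat along the front face at zoom (232,280), with the nub behind the roller at (235,183). Next, the upper half.

```bash
python3 - <<'E'
from h import *
plan([.49,-.237,.165],97)
E
```

```text
t 7.4 pos [512.1 143.7 135.9] rpy [-8.9410e+01 -1.0000e-01  1.0312e+02] F [6.1 5.1 7.8] w 0.0002 10
[{"dp": [-36.6, -2.9, 10.8], "rotation": [-0.06, 0.61, 0.01]}, {"dp": [-36.7, -2.9, 10.4], "rotation": [-0.06, 0.61, 0.01]}, {"dp": [-36.8, -2.9, 10.0], "rotation": [-0.06, 0.61, 0.01]}, {"dp": [-36.9, -2.9, 9.6], "rotation": [-0.06, 0.61, 0.01]}, {"dp": [-37.0, -2.9, 9.2], "rotation": [-0.06, 0.61, 0.01]}]
[{"dp": [-37.1, -2.9, 8.8], "rotation": [-0.06, 0.61, 0.01]}, {"dp": [-37.2, -2.9, 8.4], "rotation": [-0.06, 0.61, 0.01]}, {"dp": [-37.3, -2.9, 8.0], "rotation": [-0.06, 0.61, 0.01]}, {"dp": [-37.4, -2.9, 7.6], "rotation": [-0.06, 0.61, 0.01]}, {"dp": [-37.4, -2.9, 7.2], "rotation": [-0.06, 0.61, 0.01]}]
```

Emit:
move_arm --deltas '[{"dp": [-36, -5, 11], "rotation": [0, 0.6, 0]}, {"dp": [-37, -5, 10], "rotation": [0, 0.6, 0]}, {"dp": [-37, -4, 10], "rotation": [0, 0.6, 0]}, {"dp": [-37, -3, 10], "rotation": [0, 0.6, 0]}, {"dp": [-37, -3, 9], "rotation": [0, 0.6, 0]}]' --jaw 0

```text
t: 7.82
eef_pos: [0.5089, -0.0409, 0.1622]
ee_rot: [-1.579, -0.004, 1.764]
force: [0.9, -0.5, 0.8]
width: 0.028
```

Emit:
move_arm --deltas '[{"dp": [-37, -3, 9], "rotation": [0, 0.6, 0]}, {"dp": [-37, -3, 8], "rotation": [0, 0.6, 0]}, {"dp": [-37, -3, 8], "rotation": [0, 0.6, 0]}, {"dp": [-37, -3, 8], "rotation": [0, 0.6, 0]}, {"dp": [-37, 0, 7], "rotation": [0, 0.6, 0]}]'

```text
t: 8.23
eef_pos: [0.5024, -0.2385, 0.1769]
ee_rot: [-1.589, -0.002, 1.713]
force: [1.7, 0.6, -0.3]
width: 0.0618
```

Emit:
move_arm --deltas '[{"dp": [-10, 0, 3], "rotation": [0, 0, 0]}, {"dp": [0, 0, 0], "rotation": [0, 0, 0]}, {"dp": [0, 0, 0], "rotation": [0, 0, 0]}]'

```text
t: 8.48
eef_pos: [0.5007, -0.256, 0.1767]
ee_rot: [-1.591, -0.0, 1.706]
force: [0.6, 0.4, -0.2]
width: 0.0818
```

```bash
python3 - <<'E'
from h import *
s=arm.get_state();print(s['t'],s['eef_pos'],np.degrees(s['ee_rot']),s['force'],s['qd'].round(3))
f=grab('wrist','w11');P=cloud(f,s);np.savez('/tmp/w11.npz',P=P,pos=s['eef_pos'],rot=s['ee_rot'])
for z0,z1 in [(.010,.022),(.034,.047)]:
    m=(P[...,2]>z0)&(P[...,2]<z1);m[226:]=0;n,l,st,ce=cv2.connectedComponentsWithStats(m.astype(np.uint8));k=1+st[1:,4].argmax();q=P[l==k];print(st[k],cv2.minAreaRect((q[:,:2]*1000).astype(np.float32)),np.median(q[:,2]))
im=cv2.imread('pics/w11.png')[20:250,150:370]
cv2.imwrite('pics/w11z.png',cv2.resize(im,None,fx=2.6,fy=2.6,interpolation=cv2.INTER_CUBIC))
E
```

```text
8.4833 [ 0.50071403 -0.25600961  0.17672585] [-9.11555611e+01 -1.21449388e-02  9.77485287e+01] [ 0.5614232   0.38485956 -0.17864805] [-0.019  0.005  0.002  0.002  0.007  0.003]
[ 233   84   61  101 4583] ((499.50830078125, -302.8985900878906), (76.07689666748047, 130.02783203125), 7.046929359436035) 0.016659099003552835
[  34    0   29  226 1839] ((760.342041015625, -282.327880859375), (3.8020832538604736, 272.9470520019531), 0.03740658238530159) 0.04062446615938353
```

View pics/w11z.png

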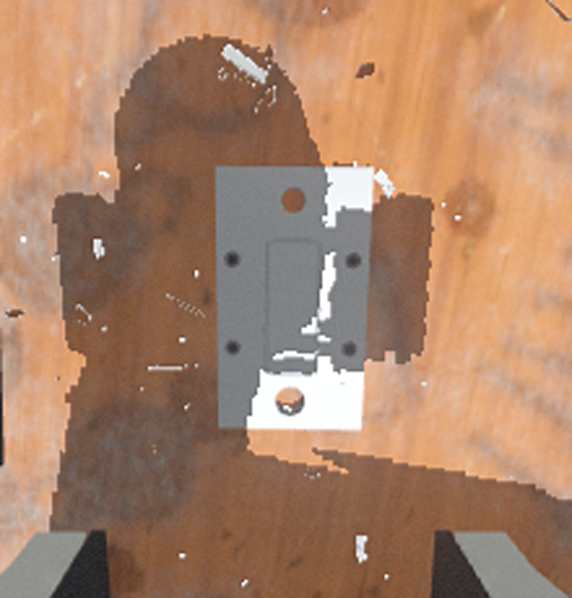

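The plate fits 76.1 x 130.0 mm, centred at (499.5, -302.9) mm with yaw 7.05°; the big hole is at zoom (290,400) on the +y side. I'll check where the finger ends are with the jaw open.

```bash
python3 - <<'E'
from h import *
w=arm.grab_frame('wrist');z=w['z_map'];s=arm.get_state()
h,wd=z.shape;u,v=np.meshgrid(np.arange(wd),np.arange(h))
P=np.stack([(u-w['cx'])/w['fx']*z,(v-w['cy'])/w['fy']*z,z],-1)
M=np.array(w['mount']);Q=(P@M[:3,:3].T+M[:3,3])*1000
m=(abs(Q[...,0])<25)&(Q[...,1]>-100)&(Q[...,1]<40)&(abs(Q[...,2])<75)&(z>.05)
q=Q[m]
for a,b in [(-70,-58),(-58,-50),(-50,-42),(-42,-30),(30,42),(42,50),(50,58),(58,70)]:
    t=q[(q[:,2]>a)&(q[:,2]<b)]
    if len(t): print(a,b,len(t),np.percentile(t[:,1],[50,90,97,100]).round(1),np.percentile(t[:,0],[1,50]).round(1))
f=grab('scene');P=cloud(f);p,r=pose(s);Q=((P-p)@r)*1000
m=(abs(Q[...,0])<20)&(Q[...,1]>-110)&(Q[...,1]<30)&(abs(Q[...,2])<75)&(f['z_map']>.05)
q=Q[m];print('scene')
for a,b in [(-70,-58),(-58,-50),(-50,-42),(-42,-30),(30,42),(42,50),(50,58),(58,70)]:
    t=q[(q[:,2]>a)&(q[:,2]<b)]
    if len(t): print(a,b,len(t),np.percentile(t[:,1],[50,90,97,100]).round(1),np.percentile(t[:,0],[1,50]).round(1))
print(s['width'])
E
```

```text
-70 -58 81 [-75.3 -65.6 -57.1 -44.8] [-12.6 -11.9]
-58 -50 495 [-65.4 -47.3 -43.5 -40.9] [-12.7 -12. ]
-50 -42 1500 [-74.1 -46.3 -41.4 -37.2] [-12.5  -4.8]
30 42 68 [-67.6 -48.3 -41.8 -40.7] [-10.8  -2.7]
42 50 1380 [-72.  -45.9 -40.9 -37.6] [-12.3  -6.1]
50 58 484 [-66.1 -47.8 -43.8 -40.9] [-12.6 -11.8]
58 70 67 [-75.5 -67.8 -66.2 -49.3] [-12.4 -11.8]
scene
-70 -58 1 [-43.4 -43.4 -43.4 -43.4] [-10.2 -10.2]
-58 -50 9 [-62.2 -47.8 -43.4 -41.5] [-14.  -11.3]
-50 -42 22 [-90.2 -80.7 -74.3 -73.4] [-18.   -8.4]
-42 -30 3 [-79.8 -79.4 -79.4 -79.3] [-4.8 -2.1]
42 50 4 [-56.2 -47.1 -46.3 -45.9] [-11.1 -10.6]
50 58 23 [-51.2 -41.3 -38.5 -37.7] [-11.7  -8.4]
58 70 94 [-65.2 -44.4 -41.9 -40. ] [-11.4  -0.6]
0.08616601559566232
```

```bash
python3 - <<'E'
from h import *
plan([.4995,-.3029,.040],97.05)
E
```

```text
t 8.63 pos [ 500.9 -254.4  176.9] rpy [-9.115e+01 -2.000e-02  9.790e+01] F [-1.2 -0.1 -0.4] w 0.0868 4
[{"dp": [-12.0, 34.2, 2.7], "rotation": [0.29, 0.21, 0.01]}, {"dp": [-12.0, 34.2, 2.5], "rotation": [0.29, 0.21, 0.01]}, {"dp": [-12.0, 34.2, 2.3], "rotation": [0.29, 0.21, 0.01]}, {"dp": [-12.0, 34.2, 2.1], "rotation": [0.29, 0.21, 0.01]}]
```

Emit:
move_arm --deltas '[{"dp": [-15, 25, 3], "rotation": [0.4, 0.3, 0]}, {"dp": [-15, 34, 3], "rotation": [0.4, 0.3, 0]}, {"dp": [-12, 34, 2], "rotation": [0.3, 0.2, 0]}, {"dp": [-5, 25, 1], "rotation": [0, 0, 0]}, {"dp": [0, 10, 0], "rotation": [0, 0, 0]}]'

```text
t: 9.05
eef_pos: [0.5076, -0.2977, 0.051]
ee_rot: [-1.585, 0.005, 1.707]
force: [-0.4, 0.5, -0.2]
width: 0.0878
```

```bash
python3 - <<'E'
from h import *
plan([.4995,-.3029,-.0195],97.05,step=20)
E
```

```text
t 9.05 pos [ 507.6 -297.7   51. ] rpy [-90.82   0.27  97.8 ] F [-0.4  0.5 -0.2] w 0.0878 4
[{"dp": [-0.9, 17.6, 2.4], "rotation": [0.21, 0.19, -0.07]}, {"dp": [-1.0, 17.6, 2.4], "rotation": [0.21, 0.19, -0.07]}, {"dp": [-1.0, 17.6, 2.3], "rotation": [0.21, 0.19, -0.07]}, {"dp": [-1.0, 17.6, 2.2], "rotation": [0.21, 0.19, -0.07]}]
```

Emit:
move_arm --deltas '[{"dp": [-2, 18, 4], "rotation": [0.5, 0.4, -0.15]}, {"dp": [-2, 18, 4], "rotation": [0.5, 0.4, -0.15]}, {"dp": [-2, 16, 4], "rotation": [0.2, 0.2, 0]}, {"dp": [0, 8, 1], "rotation": [0, 0, 0]}, {"dp": [0, 0, 0], "rotation": [0, 0, 0]}]'

```text
t: 9.47
eef_pos: [0.4965, -0.2986, -0.0144]
ee_rot: [-1.56, -0.002, 1.699]
force: [0.2, -0.2, 0.9]
width: 0.0879
```

```bash
python3 - <<'E'
from h import *
plan([.4995,-.3029,-.0195],97.05,step=20)
E
```

```text
t 9.47 pos [ 496.5 -298.6  -14.4] rpy [-89.39  -0.13  97.33] F [ 0.2 -0.2  0.9] w 0.0879 1
[{"dp": [-4.6, 5.1, -2.5], "rotation": [-0.61, 0.28, 0.13]}]
```

Emit:
move_arm --deltas '[{"dp": [-4, 4, -2], "rotation": [-0.5, 0.3, 0.1]}, {"dp": [-1, 0, 0], "rotation": [0, 0, 0]}, {"dp": [0, 0, 0], "rotation": [0, 0, 0]}]'

```text
t: 9.72
eef_pos: [0.5017, -0.302, -0.0169]
ee_rot: [-1.572, 0.001, 1.697]
force: [0.0, -0.2, -0.2]
width: 0.0879
```

```bash
python3 - <<'E'
from h import *
plan([.4995,-.3029,-.0195],97.05,step=20)
E
```

```text
t 9.72 pos [ 501.7 -302.   -16.9] rpy [-9.007e+01  4.000e-02  9.724e+01] F [ 0.  -0.2 -0.2] w 0.0879 1
[{"dp": [-0.6, 2.6, 2.3], "rotation": [0.07, 0.19, -0.04]}]
```

Emit:
move_arm --deltas '[{"dp": [-0.5, 2, 2], "rotation": [0, 0.2, 0]}, {"dp": [0, 0, 0], "rotation": [0, 0, 0]}]'

```text
t: 9.88
eef_pos: [0.5012, -0.303, -0.0173]
ee_rot: [-1.575, 0.002, 1.694]
force: [-1.1, 0.1, -0.7]
width: 0.0878
```

Emit:
move_arm --deltas '[{"dp": [0, 0, 0], "rotation": [0, 0, 0]}, {"dp": [0, 0, 0], "rotation": [0, 0, 0]}, {"dp": [0, 0, 0], "rotation": [0, 0, 0]}, {"dp": [0, 0, 0], "rotation": [0, 0, 0]}, {"dp": [0, 0, 0], "rotation": [0, 0, 0]}]' --jaw 255 --squeeze 45

```text
t: 10.3
eef_pos: [0.5021, -0.3036, -0.0155]
ee_rot: [-1.578, 0.003, 1.693]
force: [-0.2, -0.6, -0.3]
width: 0.06
```

Emit:
move_arm --deltas '[{"dp": [0, 0, 0], "rotation": [0, 0, 0]}, {"dp": [0, 0, 0], "rotation": [0, 0, 0]}, {"dp": [0, 0, 0], "rotation": [0, 0, 0]}, {"dp": [0, 0, 0], "rotation": [0, 0, 0]}, {"dp": [0, 0, 0], "rotation": [0, 0, 0]}]'

```text
t: 10.72
eef_pos: [0.5017, -0.3036, -0.0156]
ee_rot: [-1.577, 0.003, 1.693]
force: [-2.2, -0.6, 0.8]
width: 0.0263
```

```bash
python3 - <<'E'
from h import *
s=arm.get_state();print(s['t'],s['eef_pos'],np.degrees(s['ee_rot']),s['force'],s['width'])
f=grab('wrist','w12');im=cv2.imread('pics/w12.png')[20:260,130:390]
cv2.imwrite('pics/w12z.png',cv2.resize(im,None,fx=2.4,fy=2.4,interpolation=cv2.INTER_CUBIC))
E
```

```text
10.7167 [ 0.50172829 -0.30358021 -0.01562163] [-90.36928379   0.16662873  97.0163038 ] [-2.20863347 -0.58855337  0.76805333] 0.0263296722675309
```

View pics/w12z.png

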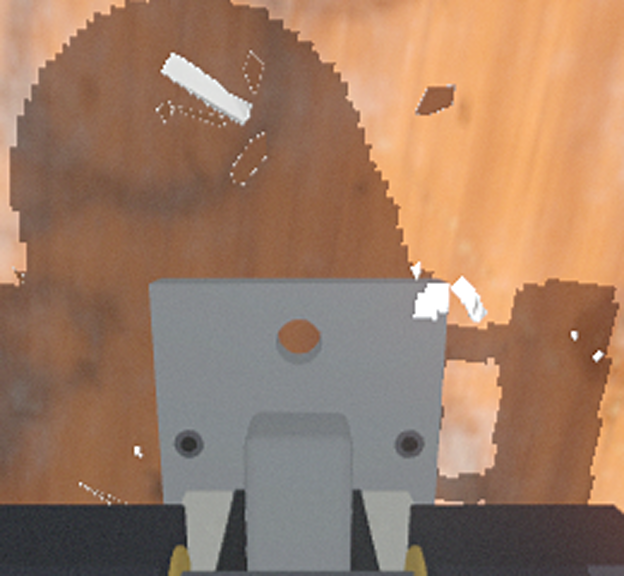

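The ridge is gripped (opening 26.3 mm), with the small hole visible at zoom (299,337). I'll measure the part in the tool frame and lift.

```bash
cat >> h.py <<'E'
def toolpt(f,u,v,y):
    M=np.array(f['mount']);d=M[:3,:3]@np.array([(u-f['cx'])/f['fx'],(v-f['cy'])/f['fy'],1]);o=M[:3,3]
    return (o+d*(y-o[1])/d[1])*1000
E
python3 - <<'E'
from h import *
im=cv2.imread('pics/w12.png')
a=im[130:190,180:330];cv2.imwrite('pics/w12h.png',cv2.resize(a,None,fx=5,fy=5,interpolation=cv2.INTER_CUBIC))
f=arm.grab_frame('wrist')
for z in (299,337),(150,283),(447,283),(189,443),(409,443):
    print(z,toolpt(f,z[0]/2.4+130-.3,z[1]/2.4+20-.3,-.0316).round(1))
E
```

```text
(299, 337) [-50.4 -31.6   0.4]
(150, 283) [-64.2 -31.6 -37.4]
(447, 283) [-64.2 -31.6  37.9]
(189, 443) [-21.2 -31.6 -29.7]
(409, 443) [-21.1 -31.6  30.4]
```

View pics/w12h.png

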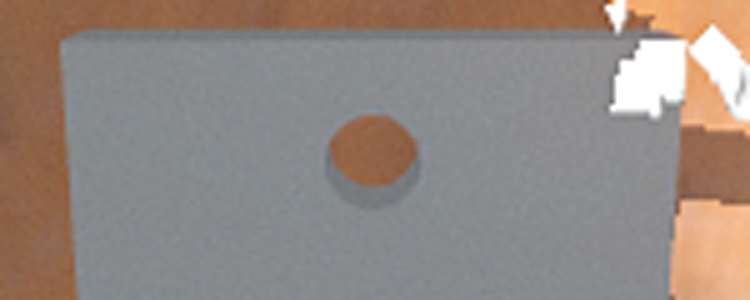

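Emit:
move_arm --deltas '[{"dp": [0, -15, 0], "rotation": [0, 0, 0]}, {"dp": [0, -15, 0], "rotation": [0, 0, 0]}]' --squeeze 60

```text
t: 10.98
eef_pos: [0.4985, -0.3025, 0.0113]
ee_rot: [-1.571, -0.0, 1.692]
force: [0.1, 0.3, -1.8]
width: 0.0256
```

The part is lifted. Its centre sits at tool x ≈ +0.9 mm, z ≈ +0.3 mm and is square to the jaws, so I'll carry it over to the lower half.

```bash
python3 - <<'E'
from h import *
plan([*L(0.3,-0.9),.14],103.4,step=34)
E
```

```text
t 10.98 pos [ 498.5 -302.5   11.3] rpy [-9.000e+01 -2.000e-02  9.696e+01] F [ 0.1  0.3 -1.8] w 0.0256 13
[{"dp": [29.4, -9.9, -11.9], "rotation": [0.0, -0.5, 0.0]}, {"dp": [29.3, -9.9, -12.2], "rotation": [0.0, -0.5, 0.0]}, {"dp": [29.2, -9.9, -12.4], "rotation": [0.0, -0.5, 0.0]}, {"dp": [29.1, -9.9, -12.7], "rotation": [0.0, -0.5, 0.0]}, {"dp": [29.0, -9.9, -13.0], "rotation": [0.0, -0.5, 0.0]}]
[{"dp": [28.9, -9.9, -13.2], "rotation": [0.0, -0.5, 0.0]}, {"dp": [28.7, -9.9, -13.5], "rotation": [0.0, -0.5, 0.0]}, {"dp": [28.6, -9.9, -13.7], "rotation": [0.0, -0.5, 0.0]}, {"dp": [28.5, -9.9, -13.9], "rotation": [0.0, -0.5, 0.0]}, {"dp": [28.4, -9.9, -14.2], "rotation": [0.0, -0.5, 0.0]}]
[{"dp": [28.3, -9.9, -14.4], "rotation": [0.0, -0.5, 0.0]}, {"dp": [28.1, -9.9, -14.7], "rotation": [0.0, -0.5, 0.0]}, {"dp": [28.0, -9.9, -14.9], "rotation": [0.0, -0.5, 0.0]}]
```

Lift first, then travel.

Emit:
move_arm --deltas '[{"dp": [0, -25, 0], "rotation": [0, 0, 0]}, {"dp": [10, -30, -4], "rotation": [0, -0.5, 0]}, {"dp": [25, -30, -10], "rotation": [0, -0.5, 0]}, {"dp": [29, -25, -12], "rotation": [0, -0.5, 0]}, {"dp": [29, -15, -12], "rotation": [0, -0.5, 0]}]'

```text
t: 11.4
eef_pos: [0.5194, -0.2057, 0.1371]
ee_rot: [-1.562, -0.005, 1.719]
force: [1.5, 0.7, -1.6]
width: 0.0256
```

Emit:
move_arm --deltas '[{"dp": [30, 0, -13], "rotation": [0, -0.6, 0]}, {"dp": [30, 0, -13], "rotation": [0, -0.6, 0]}, {"dp": [30, 0, -13], "rotation": [0, -0.6, 0]}, {"dp": [30, 0, -13], "rotation": [0, -0.6, 0]}, {"dp": [30, 0, -14], "rotation": [0, -0.6, 0]}]'

```text
t: 11.82
eef_pos: [0.5618, -0.0394, 0.143]
ee_rot: [-1.572, -0.005, 1.772]
force: [0.9, 0.1, -2.6]
width: 0.0257
```

```bash
python3 - <<'E'
from h import *
plan([*L(0.3,-0.9),.12],103.4,step=34)
E
```

```text
t 11.82 pos [561.8 -39.4 143. ] rpy [-90.06  -0.27 101.52] F [ 0.9  0.1 -2.6] w 0.0257 5
[{"dp": [24.7, 4.7, -14.1], "rotation": [0.01, -0.38, 0.05]}, {"dp": [24.6, 4.7, -14.3], "rotation": [0.01, -0.38, 0.05]}, {"dp": [24.5, 4.7, -14.4], "rotation": [0.01, -0.38, 0.05]}, {"dp": [24.4, 4.7, -14.6], "rotation": [0.01, -0.38, 0.05]}, {"dp": [24.3, 4.6, -14.8], "rotation": [0.01, -0.38, 0.05]}]
```

Emit:
move_arm --deltas '[{"dp": [28, 5, -15], "rotation": [0, -0.4, 0]}, {"dp": [26, 5, -15], "rotation": [0, -0.4, 0]}, {"dp": [25, 5, -15], "rotation": [0, -0.4, 0]}, {"dp": [20, 5, -13], "rotation": [0, -0.3, 0]}, {"dp": [10, 3, -7], "rotation": [0, -0.2, 0]}]'

```text
t: 12.23
eef_pos: [0.6028, 0.0921, 0.1195]
ee_rot: [-1.573, -0.007, 1.807]
force: [0.3, -0.4, -2.6]
width: 0.0255
```

Emit:
move_arm --deltas '[{"dp": [0, 0, 0], "rotation": [0, 0, 0]}, {"dp": [0, 0, 0], "rotation": [0, 0, 0]}]'

```text
t: 12.4
eef_pos: [0.6024, 0.0947, 0.1173]
ee_rot: [-1.57, -0.007, 1.81]
force: [-0.2, -1.0, -2.8]
width: 0.0255
```

```bash
python3 - <<'E'
from h import *
s=arm.get_state()
plan([*L(0.3,-0.9),.085],103.4,step=34)
f=grab('wrist','w13');im=cv2.imread('pics/w13.png')[20:260,130:390]
cv2.imwrite('pics/w13z.png',cv2.resize(im,None,fx=2.4,fy=2.4,interpolation=cv2.INTER_CUBIC))
E
```

```text
t 12.4 pos [602.4  94.7 117.3] rpy [-89.97  -0.38 103.7 ] F [-0.2 -1.  -2.8] w 0.0255 1
[{"dp": [-0.1, 32.3, -4.0], "rotation": [-0.03, 0.3, 0.38]}]
```

View pics/w13z.png

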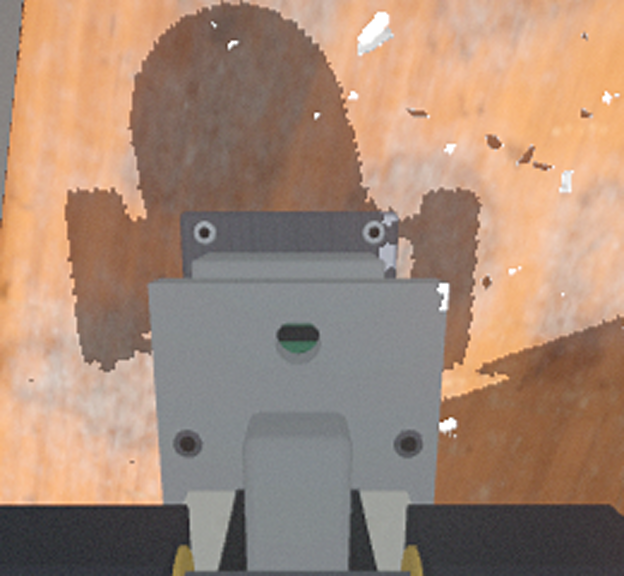

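The part hangs over the lower half, with the seal edge and board visible through the small hole at zoom (298,338). I'll correct the offset and come down to just above the dowels.

Emit:
move_arm --deltas '[{"dp": [0, 15, -3], "rotation": [0, 0.3, 0.4]}, {"dp": [0, 15, -2], "rotation": [0, 0, 0.2]}, {"dp": [0, 8, 0], "rotation": [0, 0, 0]}, {"dp": [0, 0, 0], "rotation": [0, 0, 0]}]'

```text
t: 12.78
eef_pos: [0.6069, 0.0916, 0.0798]
ee_rot: [-1.572, 0.004, 1.8]
force: [0.4, -0.3, -2.4]
width: 0.0259
```

```bash
python3 - <<'E'
from h import *
s=arm.get_state();print(inL(s['eef_pos']))
plan([*L(0.3,-0.9),.062],103.4,step=34)
f=grab('wrist','w14');im=cv2.imread('pics/w14.png')[110:240,170:340]
cv2.imwrite('pics/w14z.png',cv2.resize(im,None,fx=4,fy=4,interpolation=cv2.INTER_CUBIC))
E
```

```text
[np.float64(-0.0), np.float64(-5.0)]
t 12.78 pos [606.9  91.6  79.8] rpy [-90.08   0.22 103.13] F [ 0.4 -0.3 -2.4] w 0.0259 1
[{"dp": [4.2, 17.8, -0.3], "rotation": [0.08, -0.27, -0.22]}]
```

View pics/w14z.png

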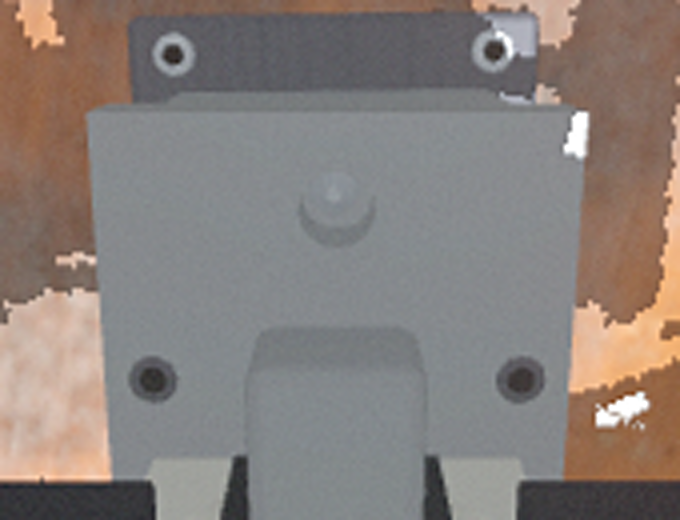

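```bash
python3 - <<'E'
from h import *
f=arm.grab_frame('wrist')
print(toolpt(f,253.6,157.1,.0068))
# hole top centre: rows 170..246 zoom
print(toolpt(f,170+337/4-.4,110+208/4-.4,-.0316))
E
```

```text
[-4.57045992e+01  6.80000000e+00  3.01646467e-02]
[-49.43877728 -31.6          0.16995832]
```

The dowel nose at zoom (336,190) lies 3.7 mm along +x from the hole centre, which agrees with the 4.2 mm from the plan. I'll correct that and lower.

Emit:
move_arm --deltas '[{"dp": [4, 8, 0], "rotation": [0, -0.3, -0.2]}, {"dp": [1.5, 8, 0], "rotation": [0, 0, 0]}, {"dp": [0, 0, 0], "rotation": [0, 0, 0]}]'

```text
t: 13.13
eef_pos: [0.608, 0.0972, 0.0668]
ee_rot: [-1.578, -0.001, 1.805]
force: [-0.5, -0.2, -1.9]
width: 0.0257
```

```bash
python3 - <<'E'
from h import *
s=arm.get_state();print(inL(s['eef_pos']))
plan([*L(0.3,-0.9),.055],103.4,step=34)
f=grab('wrist','w15');im=cv2.imread('pics/w15.png')[110:240,170:340]
cv2.imwrite('pics/w15z.png',cv2.resize(im,None,fx=4,fy=4,interpolation=cv2.INTER_CUBIC))
E
```

```text
[np.float64(2.3), np.float64(0.2)]
t 13.13 pos [608.   97.2  66.8] rpy [-9.044e+01 -5.000e-02  1.034e+02] F [-0.5 -0.2 -1.9] w 0.0257 1
[{"dp": [-1.1, 11.8, 2.1], "rotation": [0.44, 0.0, 0.05]}]
```

View pics/w15z.png

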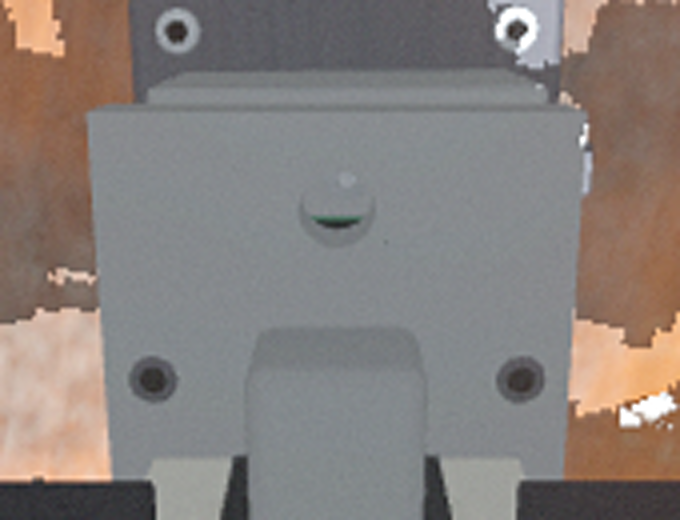

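Emit:
move_arm --deltas '[{"dp": [-1, 5, 2], "rotation": [0.6, 0, 0]}, {"dp": [0, 3, 0.3], "rotation": [0.1, 0, 0]}, {"dp": [0, 0, 0], "rotation": [0, 0, 0]}]'

```text
t: 13.43
eef_pos: [0.6065, 0.096, 0.0594]
ee_rot: [-1.567, -0.001, 1.806]
force: [0.3, -0.3, -1.2]
width: 0.0259
```

```bash
python3 - <<'E'
from h import *
s=arm.get_state();print(inL(s['eef_pos']))
plan([*L(0.3,-0.9),.048],103.4,step=34)
f=grab('wrist','w16');im=cv2.imread('pics/w16.png')[110:240,170:340]
cv2.imwrite('pics/w16z.png',cv2.resize(im,None,fx=4,fy=4,interpolation=cv2.INTER_CUBIC))
E
```

```text
[np.float64(0.6), np.float64(-0.7)]
t 13.43 pos [606.5  96.   59.4] rpy [-8.9750e+01 -5.0000e-02  1.0346e+02] F [ 0.3 -0.3 -1.2] w 0.0259 1
[{"dp": [-0.2, 11.4, 0.2], "rotation": [-0.25, 0.06, 0.05]}]
```

View pics/w16z.png

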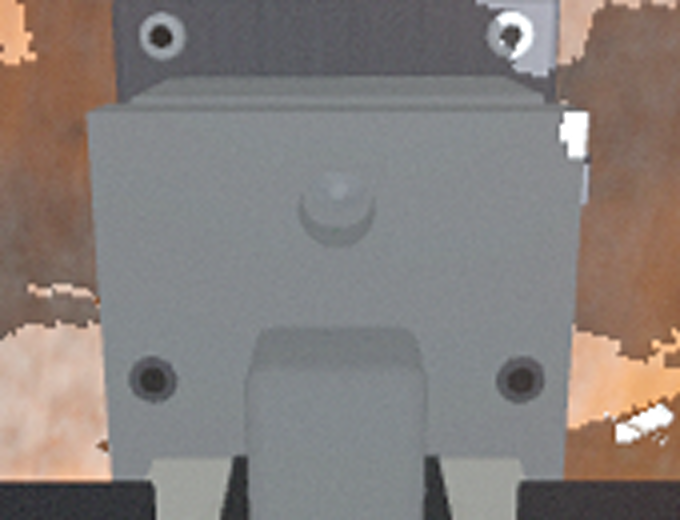

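Well aligned: the nose is at zoom (338,188), centred in the hole. Now down onto the dowels in small steps.

Emit:
move_arm --deltas '[{"dp": [0, 4, 0], "rotation": [-0.2, 0, 0]}, {"dp": [0, 3, 0], "rotation": [0, 0, 0]}]'

```text
t: 13.65
eef_pos: [0.6072, 0.0962, 0.0528]
ee_rot: [-1.572, -0.001, 1.806]
force: [-0.6, -0.0, -1.8]
width: 0.0257
```

```bash
python3 - <<'E'
from h import *
s=arm.get_state();print(inL(s['eef_pos']),s['moment'])
plan([*L(0.3,-0.9),.042],103.4,step=34)
E
```

```text
[np.float64(1.3), np.float64(-0.6)] [ 0.04468445  0.02763423 -0.00167479]
t 13.65 pos [607.2  96.2  52.8] rpy [-9.0050e+01 -5.0000e-02  1.0347e+02] F [-0.6 -0.  -1.8] w 0.0257 1
[{"dp": [-0.3, 10.8, 1.0], "rotation": [0.05, 0.07, 0.05]}]
```

Emit:
move_arm --deltas '[{"dp": [0, 3, 1], "rotation": [0, 0, 0]}, {"dp": [0, 2, 0], "rotation": [0, 0, 0]}]'

```text
t: 13.82
eef_pos: [0.606, 0.0959, 0.0471]
ee_rot: [-1.572, -0.001, 1.806]
force: [-1.7, 0.1, 1.3]
width: 0.0257
```

Emit:
move_arm --deltas '[{"dp": [0, 2, 0], "rotation": [0, 0, 0]}, {"dp": [0, 2, 0], "rotation": [0, 0, 0]}]'

```text
t: 13.98
eef_pos: [0.6061, 0.0959, 0.0439]
ee_rot: [-1.572, -0.001, 1.806]
force: [-3.6, 0.7, 8.1]
width: 0.0258
```

```bash
python3 - <<'E'
from h import *
s=arm.get_state();print(inL(s['eef_pos']),s['moment'])
plan([*L(0.3,-0.9),.042],103.4,step=34)
f=grab('wrist','w17');im=cv2.imread('pics/w17.png')[110:240,170:340]
cv2.imwrite('pics/w17z.png',cv2.resize(im,None,fx=4,fy=4,interpolation=cv2.INTER_CUBIC))
E
```

```text
[np.float64(0.1), np.float64(-0.6)] [ 0.18448013  1.55754507 -0.03090707]
t 13.98 pos [606.1  95.9  43.9] rpy [-9.007e+01 -3.000e-02  1.035e+02] F [-3.6  0.7  8.1] w 0.0258 1
[{"dp": [-0.3, 1.9, -0.2], "rotation": [0.07, 0.1, 0.03]}]
```

View pics/w17z.png

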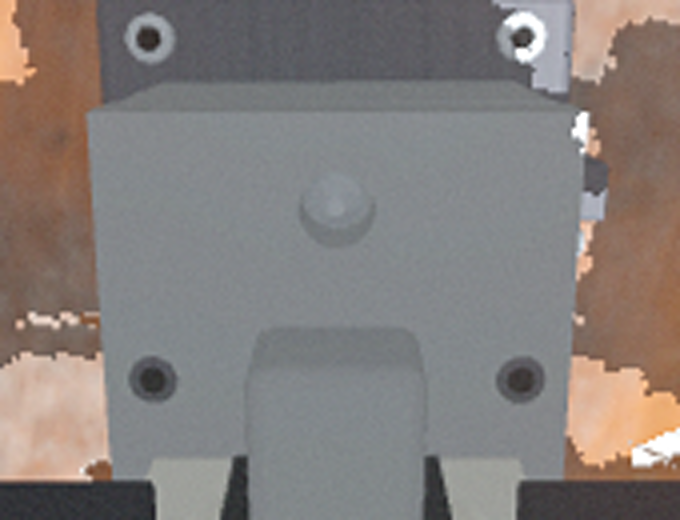

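The seal is yielding as expected, with 8 N on the wrist at about 1.5 mm before seating. I'll press on to the hard stop.

Emit:
move_arm --deltas '[{"dp": [0, 2, 0.4], "rotation": [0, 0, 0]}, {"dp": [0, 1.5, 0], "rotation": [0, 0, 0]}]'

```text
t: 14.2
eef_pos: [0.6062, 0.0959, 0.0424]
ee_rot: [-1.574, -0.0, 1.807]
force: [-7.0, 0.8, 12.2]
width: 0.0252
```

Emit:
move_arm --deltas '[{"dp": [0, 1.5, 0], "rotation": [0, 0, 0]}, {"dp": [0, 0, 0], "rotation": [0, 0, 0]}]'

```text
t: 14.37
eef_pos: [0.6062, 0.0959, 0.0435]
ee_rot: [-1.575, 0.0, 1.808]
force: [-4.7, 0.4, 8.3]
width: 0.0251
```

Emit:
move_arm --deltas '[{"dp": [0, 3, 1], "rotation": [0.2, 0, 0]}, {"dp": [0, 3, 0.5], "rotation": [0.1, 0, 0]}, {"dp": [0, 4, 0.3], "rotation": [0, 0, 0]}]'

```text
t: 14.62
eef_pos: [0.6063, 0.0959, 0.0422]
ee_rot: [-1.575, 0.002, 1.811]
force: [-19.4, 0.9, 41.7]
width: 0.0254
```

```bash
python3 - <<'E'
from h import *
s=arm.get_state();print(inL(s['eef_pos']),s['eef_pos'],s['moment'],s['force'],np.degrees(s['ee_rot']))
f=grab('wrist','w18');im=cv2.imread('pics/w18.png')[90:250,150:360]
cv2.imwrite('pics/w18z.png',cv2.resize(im,None,fx=3.5,fy=3.5,interpolation=cv2.INTER_CUBIC))
s=arm.get_state();print(s['t'],s['eef_pos'],s['force'])
f=grab('scene','s18');im=cv2.imread('pics/s18.png')[140:225,185:285]
cv2.imwrite('pics/s18z.png',cv2.resize(im,None,fx=7,fy=7,interpolation=cv2.INTER_CUBIC))
E
```

```text
[np.float64(0.3), np.float64(-0.7)] [0.60630279 0.09586622 0.04224581] [ 0.61301003  6.98401193 -0.17715378] [-19.40758011   0.8757132   41.67347646] [-9.02562650e+01  1.02331582e-01  1.03771803e+02]
14.6667 [0.6062946  0.09585011 0.04230048] [-13.50052449  -0.51260735  29.46549231]
```

View pics/w18z.png

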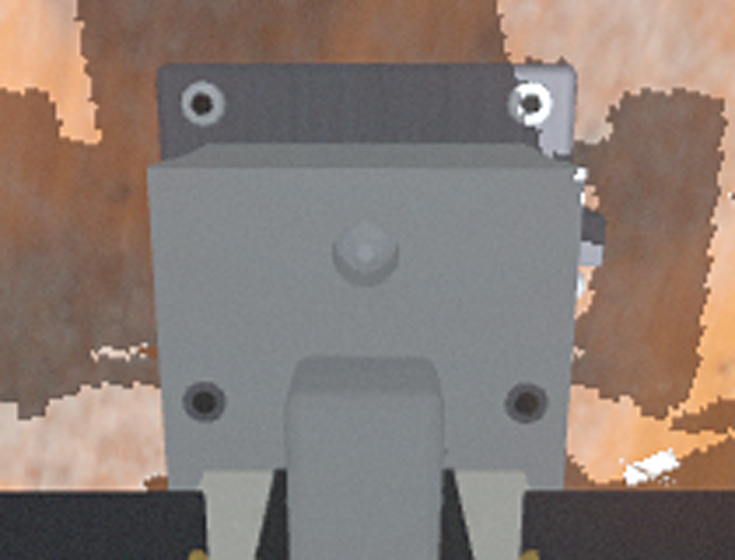

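View pics/s18z.png

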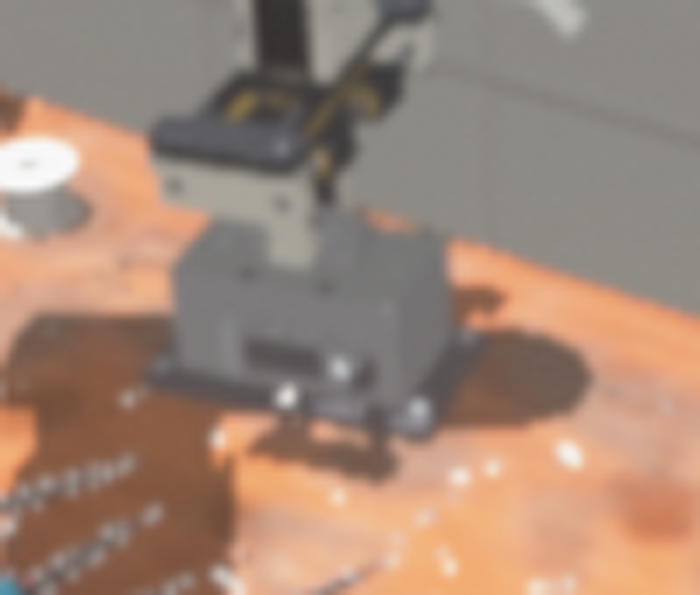

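```bash
python3 - <<'E'
from h import *
for i in range(8):
    f=grab('top','t19' if i==7 else None);s=arm.get_state();print(s['t'],(s['eef_pos']*1000).round(2),s['force'].round(1),np.degrees(s['ee_rot']).round(2),s['width'])
p=cloud(f)
im=cv2.imread('pics/t19.png')[130:250,100:440];cv2.imwrite('pics/t19z.png',cv2.resize(im,None,fx=2.3,fy=2.3))
f=grab('wrist','w19');s=arm.get_state();P=cloud(f,s)
for (u,v) in [(200,150),(250,142),(305,150),(205,185),(300,185)]:
    print((u,v),(np.median(P[v-2:v+3,u-2:u+3,2])*1000).round(1))
E
```

```text
14.7667 [606.25  95.85  42.27] [-13.4   0.5  29.7] [-9.0280e+01  9.0000e-02  1.0376e+02] 0.025290504241487714
14.8167 [606.26  95.92  42.26] [-13.2   0.7  28.8] [-9.0290e+01  9.0000e-02  1.0376e+02] 0.025713491109066365
14.8667 [606.25  95.86  42.27] [-13.4  -0.   30.8] [-9.0290e+01  9.0000e-02  1.0376e+02] 0.025378727616319558
14.9167 [606.28  95.89  42.28] [-13.1   1.3  28.9] [-9.0290e+01  9.0000e-02  1.0376e+02] 0.025435728780044194
14.9667 [606.26  95.88  42.28] [-13.7   1.7  29.2] [-9.0290e+01  9.0000e-02  1.0376e+02] 0.025500196640493588
15.0167 [606.29  95.88  42.3 ] [-12.4   0.7  29.5] [-9.0290e+01  9.0000e-02  1.0376e+02] 0.025782346920524005
15.0667 [606.27  95.89  42.26] [-12.7   1.2  29.1] [-9.0290e+01  9.0000e-02  1.0376e+02] 0.02541458059893653
15.1167 [606.27  95.89  42.28] [-13.8   0.9  30.1] [-9.0290e+01  9.0000e-02  1.0376e+02] 0.025684922329503857
(200, 150) 74.5
(250, 142) 74.6
(305, 150) 74.8
(205, 185) 74.8
(300, 185) 74.7
```

View pics/t19z.png

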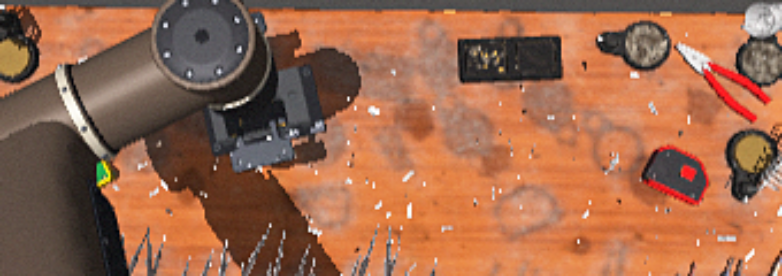

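```bash
python3 - <<'E'
from h import *
print(arm.job_done());s=arm.get_state();print(s['t'],s['eef_pos'],s['force'])
E
```

```text
the job is handed in; nothing more can be done
None
the job is handed in; nothing more can be done
```

The job is handed in at about t = 15 s. The door is shut and the upper half sits on both dowels, held pressed against the rim. No check had failed at hand-in.

- **Door:** My first pass went over the top of it without touching. Two cameras showed the finger ends about 40 mm behind the stated TCP, so I allowed for that from then on. On the second push the force rose, dropped, then met a hard stop at about 14 N. After backing off, the picture showed the door flat on the front face with its nub behind the roller. I did not look at it up close again after fitting the upper half.
- **Upper half:** I gripped it by the ridge and lowered it big hole to big dowel, small to small. The seal started to yield at the expected height.
- **Last checks:**
  - The push held steady at about 29 N down over the last 0.35 s; one reading during the final press was 42 N at the wrist.
  - The tool stayed at the expected seated height, 42.3 mm against 42.4 mm.
  - The plate top read 74.5 to 74.8 mm at five points. The seated height is 74 mm, and this camera had read the rim about 0.7 mm high too, so the plate is level and closed.
- **Side load:** About 13 N of sideways force on the dowels remained at hand-in.
- **Bystanders:** I touched nothing else on the bench. In the last overhead picture the red tape is in its place and only a corner of the green one is visible. The scene camera shows the reel in its place.

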